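# Make up the guest room's reading caddy and bedside tray

### The job

Make up the two kits for the guest's bedside. Reading caddy: slide the upright book down between the two books already in it, midway along them, until it stands on the caddy's floor, and lay the glasses case flat in the trough beside them. Long tray: lay the longer remote flat in the long compartment, set the flat tin in the square one and stand the small candle on the middle of that tin; leave the short remote and the clock where they are.

Things in the scene. Friction and masses are not known exactly. Their poses are not given: they have to be found in the camera images.
- book: Loose black book upright in a fixed plywood stand: 18 mm thick (y), 95 mm deep (x), 145 mm tall (z), about 0.17 kg. Origin: centre of underside, z up. The stand (110 x 60 mm, turned like the book) has a 26 mm slot with an 8 mm floor and walls 40 mm above the table; the book lifts straight out.
- case: Loose dark metal glasses case with rounded edges, lying flat: 110 mm (x) x 34 mm (y) x 28 mm high, about 0.09 kg. Origin at the centre of its underside, z up. 
- long_remote: Loose black remote control, the longer of the two, lying buttons up: 160 mm (x) x 46 mm (y) x 24 mm high, about 0.12 kg. Origin at the centre of its underside, z up. 
- short_remote: Loose black remote control, the shorter of the two: 105 mm (x) x 46 mm (y) x 22 mm high. Not part of either kit; stays where it is. Origin at the centre of its underside, z up. 
- flat_tin: Loose round bare-metal tin with a flat metal lid, wide and low: diameter 64 mm, 28 mm high, about 0.12 kg. Origin at the centre of its underside, z up. 
- candle: Loose small candle in a bare-metal tin, narrow and taller: diameter 46 mm, 45 mm high, white wax top with an 8 mm wick above it (look only), about 0.11 kg. Origin at the centre of its underside, z up. 
- caddy: Fixed light-wood caddy, 143 (x) x 183 (y) mm, floor 6 mm. Origin: centre of underside. Book bay centred at y -47.5 mm, inside 133 x 78 mm, walls 60 mm high at -y, 40 mm by the trough, 24 mm at x ends; two books in it, gap 12 to 15 mm at x 0, y -47.5 mm (within 1 mm). Open trough centred at x 0, y +41.5 mm, inside 133 (x) x 90 (y) mm, floor at 6 mm, rim 14 mm above the table.
- vol_b: The caddy book nearer the trough; its twin stands across the gap. 24 mm thick (y), 130 mm long (x), 88 mm high, spine up, top 94 mm above the table; spine rounded 12 mm, so the pair forms a 36 mm wide funnel over the gap. Each stays upright and slides only straight outward, up to 8 mm from its closest place, under about 1 N, and stays where pushed. Origin: centre of its underside.
- tray: Fixed medium-brown wooden tray, long and low: 94 mm (x) x 289 mm (y), floor 6 mm, rim and divider 14 mm above the table, 5 mm thick. Origin: centre of underside, z up. A divider across it leaves a long compartment centred at y -44.5 mm, inside 84 (x) x 190 (y) mm, and a square one centred at y +97.5 mm, inside 84 x 84 mm; both at x 0.
- clock: Loose white travel alarm clock standing beyond the caddy and tray: 40 mm (x) x 85 mm (y) x 65 mm high. Not part of either kit; stays where it is. Origin at the centre of its underside, z up. 
Not all that is in view belongs to the job. Leave any blue look-alike of the long_remote alone.

How it is judged:
By the outcome, as a careful person would: the job done as asked, in the order asked, and still so for the second after the job is handed in, with the robot touching nothing.
It also fails if it takes over 138 s, if anything falls off the work surface, if the arm or the gripper's body presses on something with over 40 N, if the wrist force passes 120 N, or if a joint passes its speed limit or range.

### The arm

A 6-joint arm with a two-finger parallel gripper is mounted at the origin on the work surface. World frame = base frame: x ahead of the robot, y to its left, z up, the work surface at z = 0. Lengths are in m, angles in rad, forces in N, time in s.
With the tool pointing down it reaches from about 0.375 to 0.975 m from the base axis. Payload 3.8 kg.
Tool frame: the origin (TCP) lies on the centre line of the jaws, within the pads' length; the fingertips stand 8 mm ahead of it and the grasp point (between the pads) lies 11 mm behind it; z points along the fingers, y is the direction in which the jaws open and shut (so a half turn about z gives the same grasp; the last joint's range is limited). The gripper opens to 85 mm and grips with 20 to 120 N. Pads are 22 mm wide; open, the fingers measure 114 mm over their backs; the gripper's body (76 mm by 85 mm) begins 54 mm behind the grasp point. The pads swing forward as they close: fully open they stand 13 mm farther back than shut.
Start: joints at [1.261, 0.264, 1.604, -0, 1.274, -0.037], TCP at [0.182, 0.65, 0.239] pointing down, gripper open.
Joint ranges: [-2.63, 2.63], [-0.94, 2.18], [0.31, 2.57], [-1.31, 4.45], [0, 2.66], [-2.55, 2.55]. Speed limits (rad/s): [2.57, 2.57, 3.14, 3.14, 3.14, 3.14].

### API

Orientations are given as a rotation vector (axis times angle).
In Python, from workcell import * gives the robot as it stands.
- The arm moves only by the tool play_rows, never from a script. Its arguments are lists of equal length, an entry for each row: "slide": the shift along the tool's x, y, z in cm, a list of three; "delta_rot": the turn, a rotation vector about the tool's x, y, z in rad, a list of three. In form: {"slide": [[x, y, z], ...], "delta_rot": [[wx, wy, wz], ...]}. A call has 1 to 12 rows; each row is the pose to reach, as a shift and turn from the pose measured when the call began, along the tool's axes at that moment; what a row does not reach only later rows make up. A row lasts 1/12 s, in which the tool goes at most 41.7 mm and 7.16 degrees, less where a joint would pass 70% of its speed; a pose out of reach is approached as far as the arm can. A call with a gripper value outside its range is refused whole. "hand" is the opening, from 0 (shut) to 1 (fully open), set as the call begins (left out, the last holds). The fingers move at their own pace and stop on an object; "force" is the grip in N (left out, the last holds). Time passes only in rows, so rows that repeat a pose let the fingers close. It gives the time, the measured TCP pose, the force and the opening at its end, in the units of the state.
- read_state(): the state, without advancing time (a new reading comes with each control period).
- read_camera(name): name is "scene" or "side" or "wrist"; returns a dict with "image" (420x560x3 uint8, red, green, blue), "depth" (420x560 float32, m along the optical axis (not along the pixel's ray), 0 where there is no reading), "fovy" (degrees; the focal length in pixels is half the picture's height over the tangent of half this angle, whatever the lens; pixels are square), "cx", "cy" (the principal point, pixels), "k1" (the pictures are not rectified: a ray, as slopes to the right and down, at radius r is drawn at 1 + k1 r^2 times it, then the intrinsics apply), "world_from_camera" (4x4, takes a point from camera to world coordinates); the wrist camera has in their place "hand_eye" (4x4, takes a point from camera to tool coordinates, whose origin is the TCP and whose axes are the flange's). Camera axes: x right, y up, looking along -z (the intrinsics and any distortion apply to the point x, -y, -z); pixel columns grow to the right and rows downward; lengths in m; the calibration is good to about 2 mm. A picture is of the moment at which its call begins: read the wrist's pose just before it.
- finish_job(): hands the job in, once; it reports no verdict.
Trained networks look in a picture, given as the dict that the camera call returned (one of the last four; its "shot" number tells which), for a name from the list of things; names that differ only in an ending like _2 or _b are one class to them, and where a whole thing is asked for, a point or a joint stands for the part that bears it (a point fixed in the world has none). Each returns a list of dicts, best first, with "conf" (0 to 1); they miss things now and then, are a little off and sometimes report something else, mostly with a low value. They report only what shows in the picture. A call takes as long as a camera call. They do not tell look-alikes from the thing itself.
- spot_in(target, picture): "bbox" ([centre column, centre row, width, height] in pixels, round what is visible of it).
- landmark_of(target, picture): "at" ([column, row] in pixels: a listed point, or the origin of a listed thing).
The state is a dict: "time": time; "q": joint angles; "joint_vel": joint speeds; "joint_torque": joint torques, N m; "tool_pos": TCP position; "tcp_rot": TCP orientation; "wrist_force": force on the tool from outside, world axes, zero at the start; "torque": the same for the moment, N m; "width": opening from 0.0 (shut) to 1.0 (fully open).
Only numpy, scipy, OpenCV 4.12 (cv2) and the standard library are available. Lean on these libraries where they do the work, as an engineer would, in place of code of your own. Each camera call takes 0.05 s, during which the arm holds its last target.

## Working session

There is one attempt and no reset: what is moved stays moved. The work goes in short steps, Python scripts to look and compute and a tool call to move; the robot and the scene stay as the last step left them, time stands still between calls to the robot, and variables do not carry over. Pictures are saved under pics/ and viewed, and the job is handed in when it is done.

Besides the shell and the picture viewer there is one more tool, called after "Emit:" as a command line: name --argument value ..., lists and objects as JSON in quotes. play_rows: Moves the arm, as the interface text tells. Its arguments: {"type":"object","properties":{"slide":{"type":"array"},"delta_rot":{"type":"array"},"hand":{"type":"number"},"force":{"type":"number"}},"required":["slide","delta_rot"]}

```bash
ls; mkdir -p pics; cat > h.py <<'E'
from workcell import *
import numpy as np, cv2
from scipy.spatial.transform import Rotation as R
def save(p,n): cv2.imwrite('pics/'+n+'.png',cv2.cvtColor(p['image'],cv2.COLOR_RGB2BGR))
def wfc(p,s=None):
    if 'world_from_camera' in p: return np.array(p['world_from_camera'])
    T=np.eye(4);T[:3,:3]=R.from_rotvec(s['tcp_rot']).as_matrix();T[:3,3]=s['tool_pos']
    return T@np.array(p['hand_eye'])
def rays(p,uv):
    uv=np.atleast_2d(np.array(uv,float)); f=p['image'].shape[0]/2/np.tan(np.radians(p['fovy'])/2)
    d=(uv-[p['cx'],p['cy']])/f
    u=d.copy()
    for _ in range(20): u=d/(1+p['k1']*(u**2).sum(1,keepdims=True))
    return np.c_[u[:,0],-u[:,1],-np.ones(len(u))]
def on_z(p,uv,z,s=None):
    T=wfc(p,s); r=rays(p,uv)@T[:3,:3].T; o=T[:3,3]
    return o+r*((z-o[2])/r[:,2])[:,None]
def by_depth(p,uv,s=None):
    uv=np.atleast_2d(np.array(uv)).astype(int); T=wfc(p,s)
    d=p['depth'][uv[:,1],uv[:,0]]
    return (rays(p,uv)*d[:,None])@T[:3,:3].T+T[:3,3]
def cloud(p,s=None):
    H,W=p['depth'].shape; g=np.stack(np.meshgrid(np.arange(W),np.arange(H)),-1).reshape(-1,2)
    P=by_depth(p,g,s); P[p['depth'].ravel()==0]=np.nan
    return P.reshape(H,W,3)
E
cat > a.py <<'E'
from h import *
import pickle
s=read_state(); print(s)
D={}
for n in ['scene','side','wrist']:
    s=read_state();p=read_camera(n); save(p,n+'0'); print(n,{k:v for k,v in p.items() if k not in('image','depth')})
    D[n]=(p,s)
    for t in ['book','case','long_remote','short_remote','flat_tin','candle','caddy','vol_b','tray','clock']:
        print(t,[(np.round(q['bbox']),round(q['conf'],2)) for q in spot_in(t,p)][:3],[(np.round(q['at'],1),round(q['conf'],2)) for q in landmark_of(t,p)][:3])
pickle.dump(D,open('d0.pkl','wb'))
E
python3 a.py
```

```text
pics
{'time': 0.0, 'q': array([ 1.26109151e+00,  2.64773375e-01,  1.60536566e+00, -5.88540501e-05,
        1.27369453e+00, -3.69225168e-02]), 'joint_vel': array([ 0.00121746, -0.00019319, -0.00077321, -0.00096812,  0.00081882,
        0.00044992]), 'joint_torque': array([ 8.73052322e-04, -5.15129113e+01, -3.67310750e+01,  8.08199928e-06,
        1.30066287e-02, -1.12577024e-05]), 'tool_pos': array([0.18167196, 0.64935744, 0.23795288]), 'tcp_rot': array([-0.427086  , -3.11209094,  0.00348215]), 'wrist_force': array([-0.24837378,  0.03947625,  0.81149841]), 'torque': array([ 0.11997666,  0.0115065 , -0.00488221]), 'width': 0.9976200620223161}
scene {'fovy': 51.72263492763807, 'cx': 276.515819858455, 'cy': 209.6465554825348, 'k1': -0.061674959059550984, 'world_from_camera': array([[-0.58908496, -0.57115145,  0.57163357,  1.38383167],
       [ 0.8080036 , -0.42547887,  0.40755112,  0.63196805],
       [ 0.0104446 ,  0.70196421,  0.71213563,  0.99220109],
       [ 0.        ,  0.        ,  0.        ,  1.        ]]), 'shot': 1}
book [(array([243., 133.,  28.,  36.]), 0.74)] [(array([243.3
[... 2303 characters left out ...]
.39381645019091, 'cx': 279.6283539289762, 'cy': 209.1299047686802, 'k1': -0.06908028107038794, 'hand_eye': array([[ 3.83707317e-04,  9.56548851e-01,  2.91571858e-01,
         7.55900450e-02],
       [ 9.99999850e-01, -2.53135899e-04, -4.85542077e-04,
         5.82044360e-04],
       [-3.90637412e-04,  2.91572000e-01, -9.56548805e-01,
        -1.35853023e-01],
       [ 0.00000000e+00,  0.00000000e+00,  0.00000000e+00,
         1.00000000e+00]]), 'shot': 3}
book [] []
case [] []
long_remote [(array([276., 348.,  66.,  47.]), 0.96)] [(array([262. , 365.4]), 0.78)]
short_remote [] []
flat_tin [] []
candle [(array([116., 411.,  16.,  18.]), 0.69)] []
caddy [] []
vol_b [] []
tray [] []
clock [] []
```

```bash
python3 - <<'E'
import cv2
for n in ['scene0','side0']:
    i=cv2.imread(f'pics/{n}.png')
    c=(i[90:300,180:480] if n=='scene0' else i[110:400,160:400])
    c=cv2.resize(c,None,fx=min(800/c.shape[1],600/c.shape[0]),fy=min(800/c.shape[1],600/c.shape[0]),interpolation=cv2.INTER_CUBIC); cv2.imwrite(f'pics/{n}_c.png',c); print(c.shape)
E
```

```text
(560, 800, 3)
(600, 497, 3)
```

View pics/scene0_c.png

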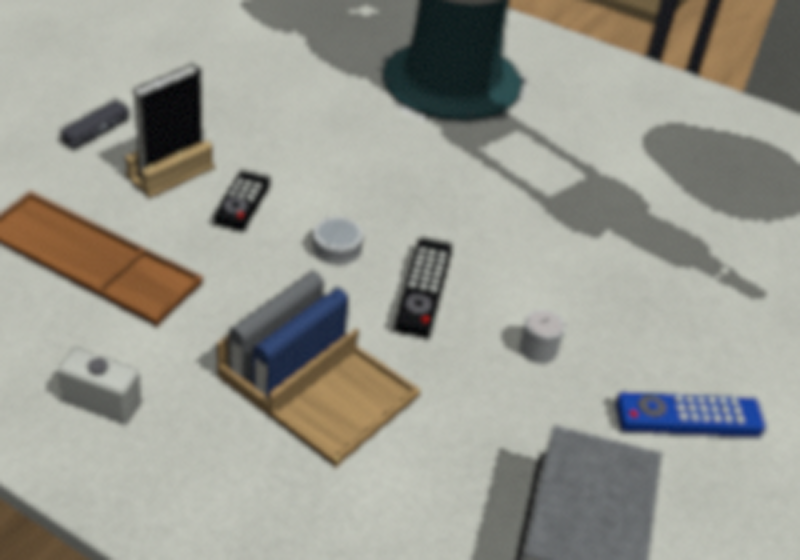

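View pics/side0_c.png

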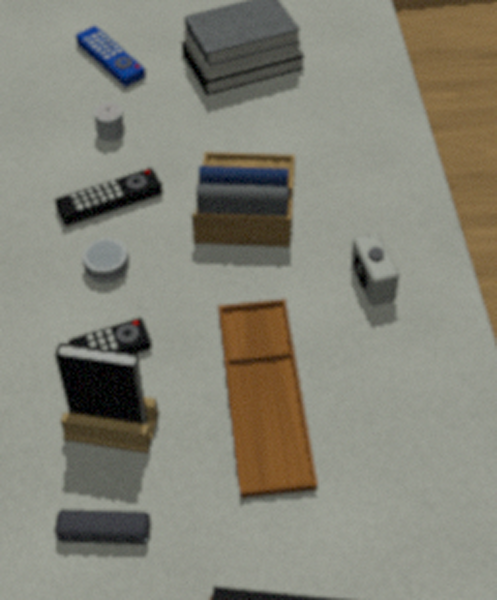

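View pics/wrist0.png

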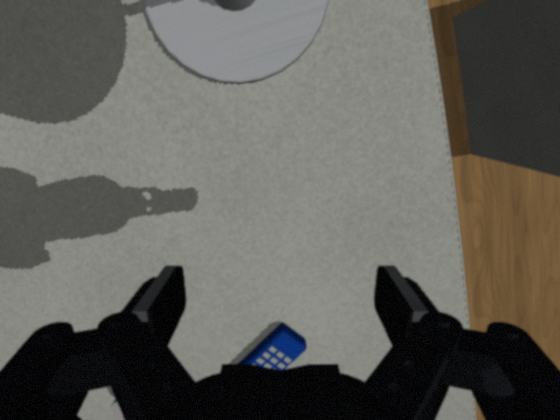

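Scene crop: the book is in its stand (170,130), the case at (95,122), the short remote (240,200), tin (337,240), black long remote (425,285) and candle (542,337). The caddy is at (315,370), with vol_b blue and its twin grey, the tray at (100,255) and the clock at (97,383). The blue remote at (690,412) is the decoy and the grey book stack at (600,500) is clutter. The side view agrees.

```bash
cat > b.py <<'E'
from h import *
import pickle
D=pickle.load(open('d0.pkl','rb'))
from scipy import ndimage
for n in ['scene','side']:
    p,s=D[n]; C=cloud(p)
    ok=(C[...,2]>0.006)&(C[...,2]<0.2)&(C[...,0]>0.3)&(C[...,0]<0.95)&(abs(C[...,1])<0.7)
    lab,k=ndimage.label(ok)
    t=(~ok)&(C[...,0]>0.3)&(C[...,0]<0.9)&(abs(C[...,1])<0.5); print(n,'table z med',np.nanmedian(C[...,2][t]))
    for i in range(1,k+1):
        m=lab==i
        if m.sum()<40: continue
        P=C[m]; z=P[:,2]; zt=np.percentile(z,97); top=P[z>zt-0.008]
        (c,wh,a)=cv2.minAreaRect((top[:,:2]*1000).astype(np.float32))
        v,u=np.where(m)
        print(m.sum(),'px',u.mean().round(),v.mean().round(),'ztop',zt.round(3),'c',np.round(c),'wh',np.round(wh),'a',round(a,1))
E
python3 b.py
```

```text
scene table z med 7.340160644841998e-05
1151 px 243.0 139.0 ztop 0.155 c [ 429. -197.] wh [26. 97.] a 73.6
1543 px 144.0 142.0 ztop 0.06 c [ 618. -521.] wh [124. 174.] a 76.2
269 px 215.0 136.0 ztop 0.034 c [ 425. -344.] wh [ 38. 106.] a 81.9
310 px 270.0 165.0 ztop 0.028 c [432. -75.] wh [109.  44.] a 16.1
1514 px 214.0 186.0 ztop 0.018 c [ 630. -171.] wh [101. 294.] a 1.9
280 px 306.0 179.0 ztop 0.033 c [427.  72.] wh [63. 62.] a 52.4
535 px 338.0 197.0 ztop 0.029 c [432. 201.] wh [162.  46.] a 20.1
2675 px 295.0 227.0 ztop 0.096 c [629. 137.] wh [ 62. 135.] a 82.5
263 px 383.0 215.0 ztop 0.05 c [433. 361.] wh [46. 43.] a 28.9
626 px 217.0 234.0 ztop 0.066 c [801.   3.] wh [39. 83.] a 11.0
829 px 438.0 245.0 ztop 0.028 c [432. 545.] wh [ 50. 162.] a 30.7
3297 px 400.0 289.0 ztop 0.087 c [659. 519.] wh [170. 112.] a 17.0
side table z med -0.00011238530887081044
1972 px 276.0 130.0 ztop 0.088 c [660. 517.] wh [168. 116.] a 17.8
451 px 213.0 137.0 ztop 0.029 c [433. 540.] wh [ 49. 164.] a 33.3
218 px 212.0 168.0 ztop 0.049 c [433. 355.] wh [40. 50.] a 0.1
1901 px 278.0 207.0 ztop 0.096 c [630. 132.] wh [ 66. 129.] a 82.9
695 px 212.0 204.0 ztop 0.029 c [432. 197.] wh [160.  53.] a 19.7
572 px 341.0 240.0 ztop 0.065 c [801.  -0.] wh [39. 86.] a 10.5
374 px 211.0 235.0 ztop 0.033 c [427.  69.] wh [62. 66.] a 14.4
983 px 288.0 303.0 ztop 0.017 c [ 631. -171.] wh [ 94. 294.] a 1.3
2323 px 212.0 297.0 ztop 0.152 c [ 431. -199.] wh [23. 95.] a 74.0
43 px 299.0 323.0 ztop 0.01 c [ 651. -249.] wh [28. 32.] a 8.4
681 px 210.0 364.0 ztop 0.031 c [ 425. -346.] wh [ 34. 107.] a 82.5
1870 px 298.0 408.0 ztop 0.06 c [ 626. -491.] wh [ 61. 170.] a 79.5
```

```bash
cat > pl.py <<'E'
from h import *
import sys
def Rh(hd):  # tool z down, tool y heading hd deg
    h=np.radians(hd); y=np.array([np.cos(h),np.sin(h),0]); z=np.array([0,0,-1.]); return np.c_[np.cross(y,z),y,z]
def plan(*wps):
    """each wp: (x,y,z mm, heading deg)"""
    s=read_state(); R0=R.from_rotvec(s['tcp_rot']).as_matrix(); p0=s['tool_pos']
    y=R0[:,1]; print('t %.2f'%s['time'],'now',np.round(p0*1000,1),'hd',np.degrees(np.arctan2(y[1],y[0])).round(2),'tilt',np.degrees(np.arccos(-R0[2,2])).round(2),'w',round(s['width'],3),'F',np.round(s['wrist_force'],1),'q1 %.2f q6 %.2f'%(s['q'][0],s['q'][5]))
    for x,yy,z,h in wps:
        d=R0.T@(np.array([x,yy,z])/1000-p0)*100; r=R.from_matrix(R0.T@Rh(h)).as_rotvec()
        print(np.round(d,2).tolist(),np.round(r,4).tolist(), 'rows>=%.1f'%max(np.linalg.norm(d)/4.17,np.degrees(np.linalg.norm(r))/7.16))
if __name__=='__main__': plan(*[tuple(map(float,a.split(','))) for a in sys.argv[1:]])
E
python3 pl.py 450,230,300,73.6 430,-198,300,73.6
```

```text
t 3.15 now [181.9 650.  239.3] hd 74.37 tilt 0.0 w 1.002 F [ 0.7 -0.4 -0.6] q1 1.26 q6 -0.04
[-37.14, -33.23, -6.07] [0.0, -0.0, 0.0134] rows>=12.0
[-46.74, -74.98, -6.07] [0.0, -0.0, 0.0134] rows>=21.2
```

Emit:
play_rows --slide '[[-37.1,-33.2,-6.1],[-37.1,-33.2,-6.1],[-37.1,-33.2,-6.1],[-37.1,-33.2,-6.1],[-37.1,-33.2,-6.1],[-37.1,-33.2,-6.1],[-37.1,-33.2,-6.1],[-37.1,-33.2,-6.1],[-37.1,-33.2,-6.1],[-37.1,-33.2,-6.1],[-37.1,-33.2,-6.1],[-37.1,-33.2,-6.1]]' --delta_rot '[[0,0,0.013],[0,0,0.013],[0,0,0.013],[0,0,0.013],[0,0,0.013],[0,0,0.013],[0,0,0.013],[0,0,0.013],[0,0,0.013],[0,0,0.013],[0,0,0.013],[0,0,0.013]]'

```text
time: 4.15
tool_pos: [0.4495, 0.2298, 0.3008]
tcp_rot: [0.447, 3.109, 0.001]
wrist_force: [0.9, 0.4, -0.2]
width: 1.0
```

```bash
python3 pl.py 430,-198,320,73.6
```

```text
t 4.15 now [449.5 229.8 300.8] hd 73.64 tilt 0.06 w 1.0 F [ 0.9  0.4 -0.2] q1 0.42 q6 -0.86
[-10.18, -41.6, -1.94] [0.0008, 0.0008, 0.0006] rows>=10.3
```

Emit:
play_rows --slide '[[-10.2,-41.6,-1.9],[-10.2,-41.6,-1.9],[-10.2,-41.6,-1.9],[-10.2,-41.6,-1.9],[-10.2,-41.6,-1.9],[-10.2,-41.6,-1.9],[-10.2,-41.6,-1.9],[-10.2,-41.6,-1.9],[-10.2,-41.6,-1.9],[-10.2,-41.6,-1.9],[-10.2,-41.6,-1.9],[-10.2,-41.6,-1.9]]' --delta_rot '[[0,0,0],[0,0,0],[0,0,0],[0,0,0],[0,0,0],[0,0,0],[0,0,0],[0,0,0],[0,0,0],[0,0,0],[0,0,0],[0,0,0]]'

```text
time: 5.15
tool_pos: [0.4297, -0.2015, 0.3198]
tcp_rot: [0.455, 3.107, -0.001]
wrist_force: [-0.2, 0.9, 0.3]
width: 0.998
```

```bash
cat > c.py <<'E'
from h import *
import pickle,sys
from scipy import ndimage
def top(C,zlo,zhi,box,mn=100,band=0.008):
    ok=(C[...,2]>zlo)&(C[...,2]<zhi)&(C[...,0]>box[0])&(C[...,0]<box[1])&(C[...,1]>box[2])&(C[...,1]<box[3])
    lab,k=ndimage.label(ok)
    for i in range(1,k+1):
        m=lab==i
        if m.sum()<mn: continue
        P=C[m]; z=np.median(P[:,2])
        (c,wh,a)=cv2.minAreaRect((P[:,:2]*1000).astype(np.float32))
        v,u=np.where(m)
        # pca
        print(m.sum(),'px',u.mean().round(),v.mean().round(),'zmed',z.round(4),'c',np.round(c,1),'wh',np.round(wh,1),'a',round(a,1))
def grab(name):
    s=read_state(); p=read_camera('wrist'); save(p,name); pickle.dump((p,s),open(name+'.pkl','wb')); return p,s,cloud(p,s)
E
python3 - <<'E'
from c import *
p,s,C=grab('w1'); print(s['tool_pos'],s['time'])
top(C,.14,.17,(.3,.6,-.3,-.1))
E
```

```text
[ 0.42973256 -0.2015239   0.31983865] 5.15
1832 px 284.0 187.0 zmed 0.1527 c [ 430.  -196.8] wh [17.6 95.4] a 74.0
```

View pics/w1.png

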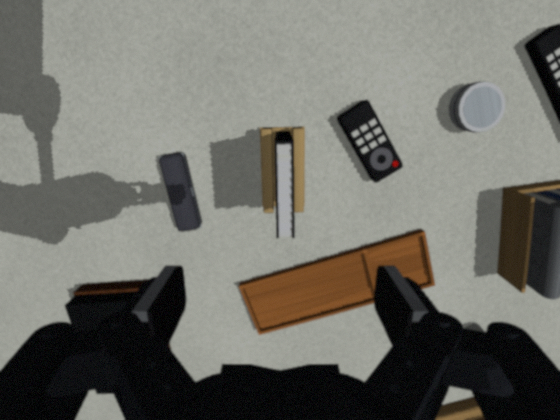

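Wrist view: the book top is at (284,187) and runs along the image columns. It measures 95.4 x 17.6 mm at z 152.7 mm, which matches the given sizes.

```bash
python3 pl.py 430,-196.8,200,74 430,-196.8,118,74
```

```text
t 5.20 now [ 429.8 -199.5  319.6] hd 73.42 tilt 0.07 w 1.0 F [-0.6  0.2  0.2] q1 -0.49 q6 -1.77
[0.07, 0.25, 11.96] [0.001, 0.0008, -0.0102] rows>=2.9
[0.08, 0.24, 20.16] [0.001, 0.0008, -0.0102] rows>=4.8
```

Emit:
play_rows --slide '[[0.07,0.25,3],[0.07,0.25,6],[0.07,0.25,8],[0.07,0.25,8],[0.07,0.25,8],[0.07,0.25,8]]' --delta_rot '[[0.001,0.001,-0.01],[0.001,0.001,-0.01],[0.001,0.001,-0.01],[0.001,0.001,-0.01],[0.001,0.001,-0.01],[0.001,0.001,-0.01]]'

```text
time: 5.7
tool_pos: [0.4308, -0.1963, 0.2411]
tcp_rot: [0.435, 3.11, -0.001]
wrist_force: [-0.2, 0.0, 0.2]
width: 0.998
```

```bash
python3 - <<'E'
from c import *
from pl import plan
for i in range(3):
    p,s,C=grab('w2'); print(s['tool_pos'],s['time'])
    top(C,.14,.17,(.3,.6,-.3,-.1))
plan((430,-196.8,118,74))
E
```

```text
[ 0.4308469  -0.19630064  0.24111257] 5.7
3145 px 278.0 211.0 zmed 0.1527 c [ 429.6 -196.3] wh [18.  94.3] a 74.3
[ 0.43123441 -0.19670562  0.24172205] 5.75
3154 px 279.0 210.0 zmed 0.1527 c [ 429.7 -196.3] wh [18.1 94.5] a 74.4
[ 0.43131172 -0.19692282  0.24189721] 5.8
3129 px 279.0 210.0 zmed 0.1526 c [ 429.9 -196.5] wh [17.9 95. ] a 74.5
t 5.85 now [ 431.2 -197.1  241.8] hd 74.03 tilt 0.2 w 1.0 F [-0.1 -0.1  0.4] q1 -0.48 q6 -1.77
[0.17, -0.0, 12.38] [-0.0006, 0.0034, 0.0005] rows>=3.0
```

Emit:
play_rows --slide '[[0.15,0.05,2.5],[0.15,0.05,5],[0.15,0.05,7.5],[0.15,0.05,10],[0.15,0.05,12.4],[0.15,0.05,12.4],[0.15,0.05,12.4],[0.15,0.05,12.4]]' --delta_rot '[[0,0.003,-0.006],[0,0.003,-0.006],[0,0.003,-0.006],[0,0.003,-0.006],[0,0.003,-0.006],[0,0.003,-0.006],[0,0.003,-0.006],[0,0.003,-0.006]]'

```text
time: 6.52
tool_pos: [0.4317, -0.1971, 0.1197]
tcp_rot: [0.427, 3.109, -0.003]
wrist_force: [0.5, 0.2, 0.3]
width: 0.998
```

Emit:
play_rows --slide '[[0,0,0],[0,0,0],[0,0,0],[0,0,0],[0,0,0],[0,0,0],[0,0,0],[0,0,0],[0,0,0]]' --delta_rot '[[0,0,0],[0,0,0],[0,0,0],[0,0,0],[0,0,0],[0,0,0],[0,0,0],[0,0,0],[0,0,0]]' --hand 0 --force 50

```text
time: 7.27
tool_pos: [0.432, -0.1973, 0.1202]
tcp_rot: [0.427, 3.109, -0.003]
wrist_force: [-0.5, -0.0, 4.4]
width: 0.202
```

```bash
python3 pl.py 430,-197,290,74
```

```text
t 7.27 now [ 432.  -197.3  120.2] hd 74.37 tilt 0.23 w 0.202 F [-0.5 -0.   4.4] q1 -0.48 q6 -1.78
[0.13, -0.05, -16.98] [-0.0014, 0.0038, 0.0065] rows>=4.1
```

Emit:
play_rows --slide '[[0,0,-2],[0,0,-4],[0,0,-6],[0,0,-8],[0,0,-10],[0,0,-12],[0,0,-14],[0,0,-16],[0,0,-17],[0,0,-17],[0,0,-17]]' --delta_rot '[[0,0.003,0],[0,0.003,0],[0,0.003,0],[0,0.003,0],[0,0.003,0],[0,0.003,0],[0,0.003,0],[0,0.003,0],[0,0.003,0],[0,0.003,0],[0,0.003,0]]'

```text
time: 8.18
tool_pos: [0.4313, -0.1967, 0.2895]
tcp_rot: [0.427, 3.112, -0.002]
wrist_force: [0.6, -0.2, -2.2]
width: 0.206
```

```bash
python3 - <<'E'
from c import *
p=read_camera('scene'); save(p,'s1')
C=cloud(p); ok=(C[...,2]>.075)&(C[...,2]<.1)
# caddy fit from earlier clouds: book tops
import pickle
D=pickle.load(open('d0.pkl','rb'))
for n in ['scene','side']:
    C=cloud(D[n][0])
    top(C,.085,.1,(.5,.75,.0,.3),30)
    top(C,.05,.065,(.5,.75,.0,.3),30); top(C,.009,.02,(.5,.75,.1,.35),30); top(C,.009,.02,(.5,.75,-.4,.0),30)
from pl import plan; plan((600,80,290,82))
E
python3 - <<'E'
import cv2
i=cv2.imread('pics/s1.png'); cv2.imwrite('pics/s1c.png',cv2.resize(i[80:300,160:440],(784,616))[:600])
E
```

```text
265 px 283.0 204.0 zmed 0.093 c [626.  118.7] wh [ 24.8 135.5] a 82.1
278 px 293.0 211.0 zmed 0.0931 c [632.4 157.2] wh [ 26.4 132. ] a 79.7
124 px 292.0 221.0 zmed 0.0574 c [633.6 165. ] wh [ 22.5 131.7] a 72.1
32 px 270.0 222.0 zmed 0.0568 c [686.7 111.2] wh [13.9 24.9] a 27.0
220 px 318.0 240.0 zmed 0.0138 c [642.2 226.4] wh [ 99.2 147.6] a 82.7
107 px 282.0 240.0 zmed 0.0136 c [692.7 159.6] wh [65.2 93.7] a 36.2
562 px 214.0 186.0 zmed 0.0139 c [ 630.5 -170.7] wh [100.8 293.9] a 1.9
263 px 278.0 193.0 zmed 0.0913 c [632.1 151.6] wh [ 29.  128.5] a 82.7
262 px 277.0 202.0 zmed 0.0915 c [627.3 113.8] wh [ 25.7 129.2] a 81.1
302 px 277.0 214.0 zmed 0.0574 c [624.3  99.6] wh [ 26.1 139.1] a 81.9
62 px 282.0 185.0 zmed 0.0137 c [657.1 268. ] wh [13.1 87.4] a 82.7
397 px 282.0 304.0 zmed 0.0132 c [ 630.6 -170.9] wh [ 94.2 294. ] a 1.3
98 px 295.0 277.0 zmed 0.0134 c [648.1 -86.7] wh [78.8 55.7] a 88.9
108 px 306.0 310.0 zmed 0.0131 c [ 675.6 -208.8] wh [  6.3 159.6] a 1.5
t 8.23 now [ 430.8 -196.5  288.6] hd 74.37 tilt 0.1 w 0.204 F [ 0.5  0.7 -2.8] q1 -0.48 q6 -1.78
[-8.85, 31.19, -0.19] [-0.0008, -0.0015, -0.1332] rows>=7.8
```

View pics/s1c.png

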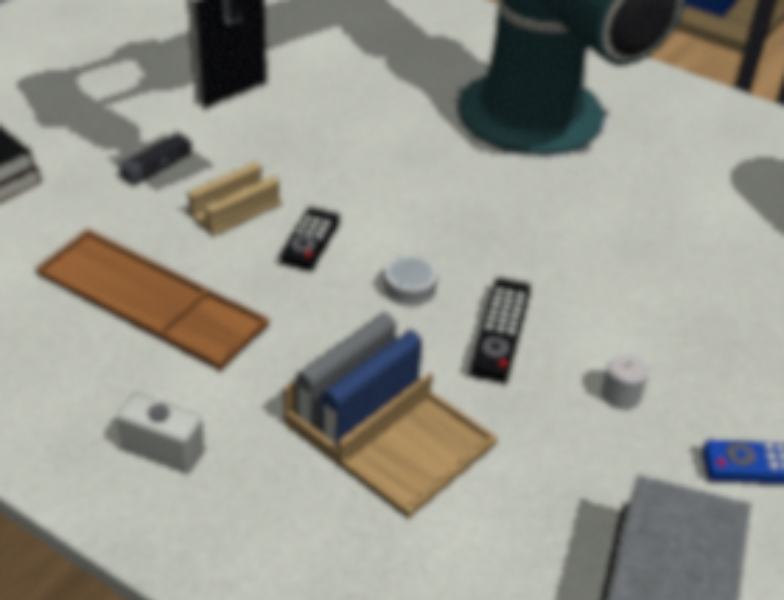

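The book is out of its stand and hanging upright in the jaws (230,50 in the crop). Next I look at the caddy from above, standing off to the side so the book doesn't block the view.

```bash
python3 pl.py 615,0,320,82
```

```text
t 8.23 now [ 430.8 -196.5  288.6] hd 74.37 tilt 0.1 w 0.204 F [ 0.5  0.7 -2.8] q1 -0.48 q6 -1.78
[-12.45, 23.88, -3.18] [-0.0008, -0.0015, -0.1332] rows>=6.5
```

Emit:
play_rows --slide '[[-1.4,2.7,-0.8],[-2.8,5.4,-1.6],[-4.2,8.1,-2.4],[-5.6,10.8,-3.2],[-7.0,13.5,-3.2],[-8.4,16.2,-3.2],[-9.8,18.9,-3.2],[-11.2,21.6,-3.2],[-12.5,23.9,-3.2],[-12.5,23.9,-3.2],[-12.5,23.9,-3.2],[-12.5,23.9,-3.2]]' --delta_rot '[[0,0,-0.013],[0,0,-0.026],[0,0,-0.04],[0,0,-0.053],[0,0,-0.066],[0,0,-0.08],[0,0,-0.093],[0,0,-0.106],[0,0,-0.12],[0,0,-0.133],[0,0,-0.133],[0,0,-0.133]]'

```text
time: 9.23
tool_pos: [0.6145, -0.0002, 0.3179]
tcp_rot: [-0.219, -3.128, 0.002]
wrist_force: [0.1, 0.5, -1.9]
width: 0.203
```

```bash
python3 - <<'E'
from c import *
for i in range(2): p,s,C=grab('w3')
print(s['tool_pos'],s['time'])
top(C,.085,.1,(.5,.75,.0,.3),30)
top(C,.05,.065,(.5,.75,.0,.3),30); top(C,.01,.02,(.5,.75,.08,.35),30); top(C,.01,.02,(.5,.75,-.4,.0),30);top(C,.15,.3,(.3,.9,-.3,.3),30)
E
```

```text
[ 6.14512080e-01 -5.45916504e-04  3.18566225e-01] 9.2833
2302 px 383.0 172.0 zmed 0.0937 c [626.2 117.9] wh [ 24.4 130.4] a 80.9
2282 px 416.0 173.0 zmed 0.0936 c [631.5 156.1] wh [ 24.6 129.2] a 81.7
715 px 358.0 168.0 zmed 0.0609 c [623.5  96.6] wh [  6.4 142.9] a 81.8
341 px 367.0 168.0 zmed 0.058 c [624.9 107. ] wh [  1.8 129.5] a 82.2
456 px 397.0 168.0 zmed 0.0579 c [629.9 144.7] wh [  2.5 129.8] a 81.8
31 px 428.0 63.0 zmed 0.0136 c [506.1 206.3] wh [12.7  1.8] a 24.9
165 px 349.0 164.0 zmed 0.0152 c [622.4  94.4] wh [  1.8 141.2] a 81.8
966 px 465.0 162.0 zmed 0.0151 c [643.6 236.5] wh [ 84.4 143.1] a 83.2
2195 px 158.0 195.0 zmed 0.0151 c [ 629.8 -168.8] wh [ 95.5 289.6] a 1.3
667 px 279.0 157.0 zmed 0.2694 c [565.4   7. ] wh [18.2  1.1] a 81.8
```

View pics/w3.png

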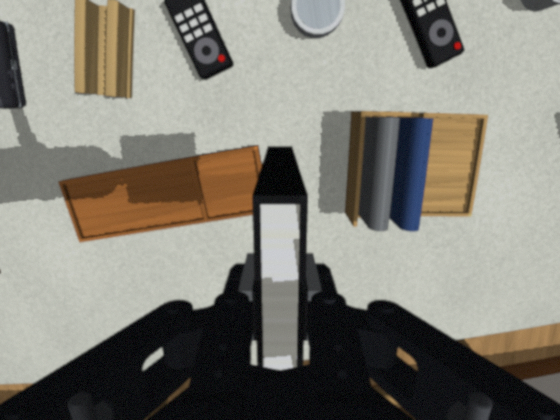

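The two caddy books are at (383,172) and (416,173) in the wrist view. From their tops (z 93.7, about 130 x 24.5 mm) the gap is 14.6 mm, centred near (628.9, 137.0), with the caddy turned -8°. The measured outer wall agrees with this.

```bash
python3 pl.py 631.2,136.7,300,82 631.2,136.7,220,82
```

```text
t 9.33 now [614.6  -0.8 319.1] hd 81.93 tilt 0.22 w 0.203 F [-0.9 -0.1 -2.1] q1 -0.04 q6 -1.47
[0.28, 13.85, 1.89] [-0.0013, -0.0036, -0.0013] rows>=3.4
[0.25, 13.86, 9.89] [-0.0013, -0.0036, -0.0013] rows>=4.1
```

Emit:
play_rows --slide '[[0.1,2,0.3],[0.2,4,0.6],[0.3,6,0.9],[0.3,8,1.2],[0.3,10,1.5],[0.3,12,1.8],[0.3,13.85,3],[0.28,13.85,5],[0.27,13.85,7],[0.25,13.85,9],[0.25,13.85,9.9],[0.25,13.85,9.9]]' --delta_rot '[[0,-0.003,-0.001],[0,-0.003,-0.001],[0,-0.003,-0.001],[0,-0.003,-0.001],[0,-0.003,-0.001],[0,-0.003,-0.001],[-0.001,-0.003,-0.001],[-0.001,-0.003,-0.001],[-0.001,-0.003,-0.001],[-0.001,-0.003,-0.001],[-0.001,-0.003,-0.001],[-0.001,-0.003,-0.001]]'

```text
time: 10.33
tool_pos: [0.6288, 0.1353, 0.2167]
tcp_rot: [-0.221, -3.127, 0.003]
wrist_force: [-0.5, 0.1, -2.2]
width: 0.204
```

```bash
python3 - <<'E'
from c import *
from pl import plan
for i in range(2): p,s,C=grab('w4')
top(C,.085,.1,(.5,.75,.0,.3),30)
for n in ['scene','side']:
    p=read_camera(n); save(p,n+'4'); C=cloud(p); top(C,.085,.1,(.5,.75,.0,.3),30)
    i=cv2.imread(f'pics/{n}4.png'); c=i[130:270,210:370]; cv2.imwrite(f'pics/{n}4c.png',cv2.resize(c,None,fx=4,fy=4,interpolation=cv2.INTER_CUBIC))
plan((631.2,136.7,220,82),(631.2,136.7,118,82))
E
```

```text
1851 px 253.0 167.0 zmed 0.0934 c [618.7 119.6] wh [ 23.5 114.6] a 81.6
2112 px 308.0 170.0 zmed 0.0937 c [625.6 157.2] wh [ 23.8 117.8] a 81.5
278 px 293.0 211.0 zmed 0.0932 c [633.1 155.2] wh [ 24.8 133.7] a 80.9
75 px 272.0 212.0 zmed 0.0914 c [673.8 111.5] wh [22.5 35.3] a 81.2
118 px 277.0 194.0 zmed 0.0894 c [632.1 151. ] wh [ 28.9 128.7] a 80.9
270 px 276.0 202.0 zmed 0.0913 c [626.8 113.2] wh [ 26.8 130.2] a 80.7
t 10.53 now [632.2 136.4 222. ] hd 81.94 tilt 0.15 w 0.204 F [-0.2  0.1 -2.5] q1 0.17 q6 -1.26
[0.11, 0.02, 0.2] [0.0007, 0.0024, -0.001] rows>=0.1
[0.13, 0.01, 10.4] [0.0007, 0.0024, -0.001] rows>=2.5
```

View pics/w4.png

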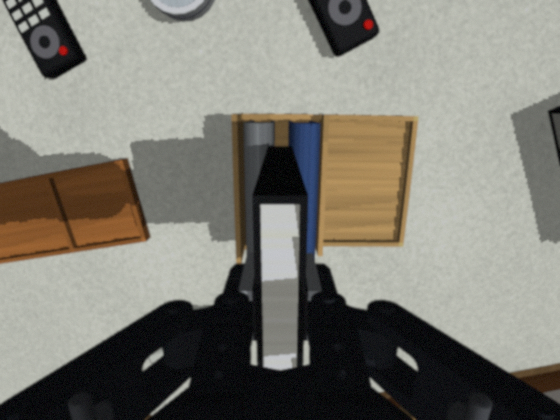

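View pics/scene4c.png

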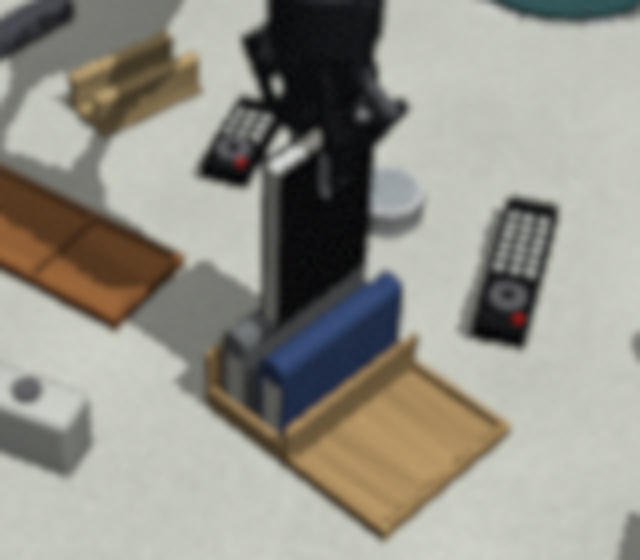

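Emit:
play_rows --slide '[[0.1,0,0.5],[0.1,0,1],[0.1,0,1.5],[0.1,0,2],[0.1,0,2.5],[0.1,0,3],[0.1,0,3.5],[0.1,0,4],[0.1,0,4.5],[0.1,0,4.5]]' --delta_rot '[[0,0.002,-0.001],[0,0.002,-0.001],[0,0.002,-0.001],[0,0.002,-0.001],[0,0.002,-0.001],[0,0.002,-0.001],[0,0.002,-0.001],[0,0.002,-0.001],[0,0.002,-0.001],[0,0.002,-0.001]]'

```text
time: 11.37
tool_pos: [0.6305, 0.1365, 0.1752]
tcp_rot: [-0.219, -3.132, -0.001]
wrist_force: [-0.2, 0.6, -2.5]
width: 0.203
```

```bash
python3 - <<'E'
from h import *
from pl import plan
plan((631.2,136.7,135,82),(631.2,136.7,118,82))
print(read_state()['torque'])
E
```

```text
t 11.37 now [630.5 136.5 175.2] hd 82.0 tilt 0.11 w 0.203 F [-0.2  0.6 -2.5] q1 0.17 q6 -1.26
[-0.07, 0.02, 4.02] [0.0002, -0.0019, 0.0] rows>=1.0
[-0.07, 0.02, 5.72] [0.0002, -0.0019, 0.0] rows>=1.4
[ 0.11575913 -0.03353789 -0.03193564]
```

Emit:
play_rows --slide '[[-0.07,0,0.5],[-0.07,0,1],[-0.07,0,1.5],[-0.07,0,2],[-0.07,0,2.5],[-0.07,0,3],[-0.07,0,3.5],[-0.07,0,4],[-0.07,0,4.4],[-0.07,0,4.8],[-0.07,0,4.8]]' --delta_rot '[[0,-0.002,0],[0,-0.002,0],[0,-0.002,0],[0,-0.002,0],[0,-0.002,0],[0,-0.002,0],[0,-0.002,0],[0,-0.002,0],[0,-0.002,0],[0,-0.002,0],[0,-0.002,0]]'

```text
time: 12.28
tool_pos: [0.6306, 0.1364, 0.126]
tcp_rot: [-0.219, -3.133, -0.0]
wrist_force: [0.8, 1.0, -2.8]
width: 0.205
```

```bash
python3 - <<'E'
from h import *
from pl import plan
for n in ['scene','side']:
    p=read_camera(n); save(p,n+'5'); 
    i=cv2.imread(f'pics/{n}5.png'); c=i[130:270,210:370]; cv2.imwrite(f'pics/{n}5c.png',cv2.resize(c,None,fx=4,fy=4,interpolation=cv2.INTER_CUBIC))
plan((631.2,136.7,118,82))
E
```

```text
t 12.38 now [631.  136.4 126.9] hd 82.01 tilt 0.02 w 0.2 F [ 0.1  0.7 -2.2] q1 0.17 q6 -1.26
[-0.02, 0.03, 0.89] [0.0, -0.0004, 0.0001] rows>=0.2
```

View pics/scene5c.png

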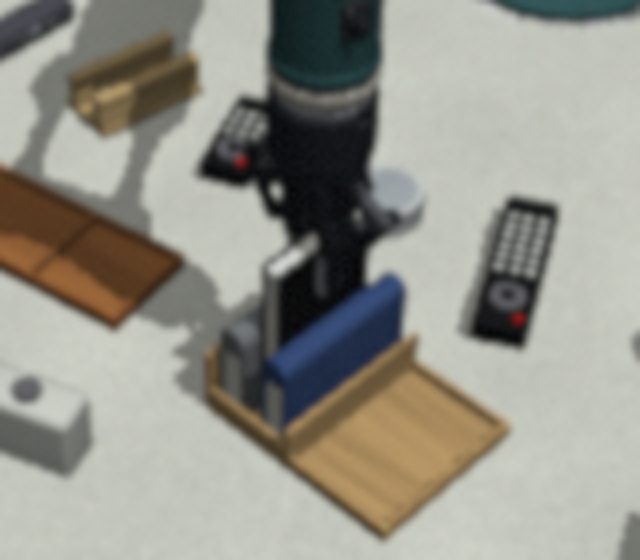

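Emit:
play_rows --slide '[[0,0,0.2],[0,0,0.4],[0,0,0.6],[0,0,0.75],[0,0,0.75],[0,0,0.75]]' --delta_rot '[[0,0,0],[0,0,0],[0,0,0],[0,0,0],[0,0,0],[0,0,0]]'

```text
time: 12.88
tool_pos: [0.6308, 0.1364, 0.1192]
tcp_rot: [-0.219, -3.133, -0.0]
wrist_force: [-0.3, -0.1, -1.7]
width: 0.205
```

Emit:
play_rows --slide '[[0,0,0.1],[0,0,0.2],[0,0,0.25],[0,0,0.25]]' --delta_rot '[[0,0,0],[0,0,0],[0,0,0],[0,0,0]]'

```text
time: 13.22
tool_pos: [0.6311, 0.1365, 0.1184]
tcp_rot: [-0.219, -3.134, -0.0]
wrist_force: [-4.0, -0.4, 5.8]
width: 0.201
```

Contact: wrist force z went from -2 to +5.8 N at TCP 118.4 mm, and I expected the floor at 118.2. Releasing.

Emit:
play_rows --slide '[[0,0,-0.05],[0,0,-0.05],[0,0,-0.05],[0,0,-0.05],[0,0,-0.05],[0,0,-0.05]]' --delta_rot '[[0,0,0],[0,0,0],[0,0,0],[0,0,0],[0,0,0],[0,0,0]]' --hand 0.7

```text
time: 13.72
tool_pos: [0.631, 0.1364, 0.1187]
tcp_rot: [-0.219, -3.134, -0.0]
wrist_force: [0.6, -0.6, 0.5]
width: 0.699
```

Emit:
play_rows --slide '[[0,0,-2],[0,0,-5],[0,0,-8],[0,0,-11],[0,0,-14],[0,0,-17],[0,0,-18],[0,0,-18]]' --delta_rot '[[0,0,0],[0,0,0],[0,0,0],[0,0,0],[0,0,0],[0,0,0],[0,0,0],[0,0,0]]'

```text
time: 14.38
tool_pos: [0.6331, 0.1368, 0.3033]
tcp_rot: [0.219, 3.127, 0.003]
wrist_force: [0.3, -0.4, 1.3]
width: 0.701
```

```bash
python3 - <<'E'
from c import *
from pl import plan
for i in range(2): p,s,C=grab('w6')
top(C,.12,.17,(.5,.75,.0,.3),30)
top(C,.085,.1,(.5,.75,.0,.3),30)
top(C,.010,.02,(.5,.75,.17,.35),30)
plan((425,-345,280,-98),(425,-345,280,82))
E
```

```text
2105 px 279.0 189.0 zmed 0.1507 c [629.6 137.5] wh [17.9 95.8] a 82.2
2503 px 259.0 175.0 zmed 0.0939 c [627.3 123.7] wh [ 40.7 130.5] a 80.0
2466 px 299.0 175.0 zmed 0.0939 c [632.4 159.6] wh [ 23.3 130.9] a 82.4
1114 px 365.0 166.0 zmed 0.0152 c [643.1 230.2] wh [ 91.9 143.6] a 81.6
t 14.48 now [630.8 136.4 297.8] hd 82.01 tilt 0.05 w 0.699 F [ 0.7 -0.1 -0.3] q1 0.17 q6 -1.26
[13.69, -50.53, 1.8] [0.0014, -0.0004, -3.1415] rows>=25.1
[13.69, -50.53, 1.8] [-0.0002, -0.0009, 0.0001] rows>=12.6
```

View pics/w6.png

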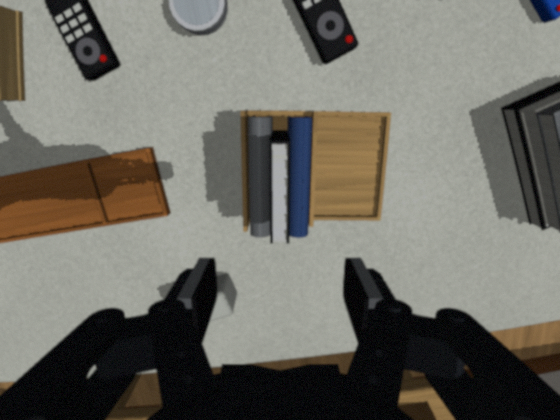

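The book stands between the two caddy books (279,189), top at z 150.7 mm where 151 means floored. It is about 1 mm off midway and in line with them. Next, the glasses case.

Emit:
play_rows --slide '[[13.7,-50.5,2],[13.7,-50.5,2],[13.7,-50.5,2],[13.7,-50.5,2],[13.7,-50.5,2],[13.7,-50.5,2],[13.7,-50.5,2],[13.7,-50.5,2],[13.7,-50.5,2],[13.7,-50.5,2],[13.7,-50.5,2],[13.7,-50.5,2]]' --delta_rot '[[0,0,0],[0,0,0],[0,0,0],[0,0,0],[0,0,0],[0,0,0],[0,0,0],[0,0,0],[0,0,0],[0,0,0],[0,0,0],[0,0,0]]'

```text
time: 15.48
tool_pos: [0.4318, -0.3234, 0.2755]
tcp_rot: [-0.219, -3.129, -0.005]
wrist_force: [0.8, -0.6, -0.9]
width: 0.699
```

```bash
python3 pl.py 425,-345,180,82
```

```text
t 15.48 now [ 431.8 -323.4  275.5] hd 82.0 tilt 0.33 w 0.699 F [ 0.8 -0.6 -0.9] q1 -0.69 q6 -2.12
[0.32, -2.26, 9.54] [0.0026, -0.0052, 0.0001] rows>=2.4
```

Emit:
play_rows --slide '[[0.3,-2.3,3],[0.3,-2.3,6],[0.3,-2.3,9],[0.3,-2.3,9.5],[0.3,-2.3,9.5],[0.3,-2.3,9.5]]' --delta_rot '[[0.002,-0.005,0],[0.002,-0.005,0],[0.002,-0.005,0],[0.002,-0.005,0],[0.002,-0.005,0],[0.002,-0.005,0]]'

```text
time: 15.98
tool_pos: [0.4248, -0.3448, 0.1796]
tcp_rot: [-0.218, -3.132, -0.003]
wrist_force: [0.2, -0.0, -0.0]
width: 0.699
```

```bash
python3 - <<'E'
from c import *
from pl import plan
for i in range(3):
    p,s,C=grab('w7')
    if i: 
        top(C,.006,.05,(.3,.6,-.45,-.25),300); top(C,.02,.05,(.3,.6,-.45,-.25),300)
plan((425,-345,18,82))
E
```

```text
4293 px 281.0 187.0 zmed 0.0288 c [ 422.8 -342.6] wh [ 35.2 109.2] a 82.9
4217 px 281.0 188.0 zmed 0.0288 c [ 422.6 -342.5] wh [ 34.8 108.2] a 82.5
4270 px 282.0 186.0 zmed 0.0288 c [ 422.6 -342.5] wh [ 35.5 108.9] a 82.8
4178 px 282.0 186.0 zmed 0.0289 c [ 422.6 -342.3] wh [ 35.2 108.1] a 82.8
t 16.13 now [ 426.6 -346.1  182.6] hd 82.06 tilt 0.18 w 0.698 F [ 0.4 -0.4  0.3] q1 -0.73 q6 -2.16
[0.22, 0.11, 16.46] [-0.0015, 0.0028, 0.001] rows>=3.9
```

View pics/w7.png

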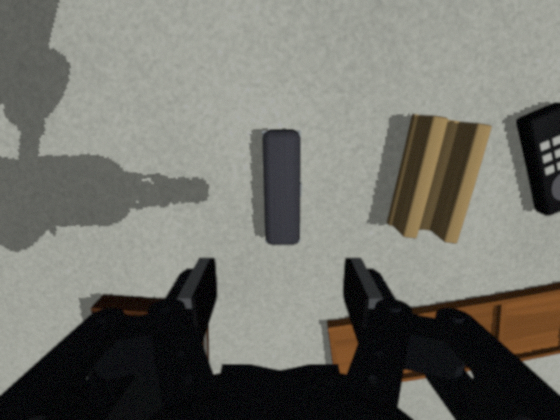

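```bash
python3 pl.py 422.6,-342.5,50,82.7 422.6,-342.5,12,82.7
```

```text
t 16.13 now [ 426.6 -346.1  182.6] hd 82.06 tilt 0.18 w 0.698 F [ 0.4 -0.4  0.3] q1 -0.73 q6 -2.16
[0.48, 0.32, 13.26] [-0.0015, 0.0028, -0.0112] rows>=3.2
[0.49, 0.32, 17.06] [-0.0015, 0.0028, -0.0112] rows>=4.1
```

Emit:
play_rows --slide '[[0.48,0.32,3],[0.48,0.32,6],[0.48,0.32,9],[0.48,0.32,12],[0.48,0.32,14],[0.48,0.32,15.5],[0.48,0.32,16.5],[0.48,0.32,17],[0.48,0.32,17],[0.48,0.32,17]]' --delta_rot '[[-0.001,0.003,-0.011],[-0.001,0.003,-0.011],[-0.001,0.003,-0.011],[-0.001,0.003,-0.011],[-0.001,0.003,-0.011],[-0.001,0.003,-0.011],[-0.001,0.003,-0.011],[-0.001,0.003,-0.011],[-0.001,0.003,-0.011],[-0.001,0.003,-0.011]]'

```text
time: 16.97
tool_pos: [0.4237, -0.3432, 0.0138]
tcp_rot: [0.2, 3.134, -0.003]
wrist_force: [-0.8, -0.5, 0.0]
width: 0.698
```

Emit:
play_rows --slide '[[0,0,0],[0,0,0],[0,0,0],[0,0,0],[0,0,0],[0,0,0],[0,0,0]]' --delta_rot '[[0,0,0],[0,0,0],[0,0,0],[0,0,0],[0,0,0],[0,0,0],[0,0,0]]' --hand 0 --force 40

```text
time: 17.55
tool_pos: [0.425, -0.3444, 0.0156]
tcp_rot: [0.2, 3.131, -0.006]
wrist_force: [0.5, 0.6, 6.7]
width: 0.387
```

```bash
python3 pl.py 422.6,-342.5,160,82.7
```

```text
t 17.55 now [ 425.  -344.4   15.6] hd 82.7 tilt 0.32 w 0.387 F [0.5 0.6 6.7] q1 -0.73 q6 -2.17
[0.2, 0.11, -14.44] [-0.0036, 0.0044, 0.0] rows>=3.5
```

Emit:
play_rows --slide '[[0,0,-1],[0,0,-3],[0,0,-6],[0,0,-9],[0,0,-12],[0,0,-15],[0,0,-18],[0,0,-20],[0,0,-20]]' --delta_rot '[[-0.003,0.004,0],[-0.003,0.004,0],[-0.003,0.004,0],[-0.003,0.004,0],[-0.003,0.004,0],[-0.003,0.004,0],[-0.003,0.004,0],[-0.003,0.004,0],[-0.003,0.004,0]]'

```text
time: 18.3
tool_pos: [0.4266, -0.3457, 0.2217]
tcp_rot: [0.2, 3.127, -0.011]
wrist_force: [0.9, -0.6, -0.5]
width: 0.382
```

```bash
python3 pl.py 645,233.3,220,82 645,233.3,80,82
```

```text
t 18.30 now [ 426.6 -345.7  221.7] hd 82.69 tilt 0.62 w 0.382 F [ 0.9 -0.6 -0.5] q1 -0.73 q6 -2.17
[-14.3, 60.21, -0.08] [-0.0062, 0.0088, 0.0121] rows>=14.8
[-14.17, 60.3, 13.91] [-0.0062, 0.0088, 0.0121] rows>=15.2
```

Emit:
play_rows --slide '[[-0.8,3.3,0],[-1.7,7.0,0],[-2.6,10.7,0],[-3.5,14.4,0],[-4.4,18.1,0],[-5.3,21.8,0],[-6.2,25.5,0],[-7.1,29.2,0],[-8.0,32.9,0],[-8.9,36.6,0],[-9.8,40.3,0],[-10.7,44,0]]' --delta_rot '[[-0.006,0.008,0.001],[-0.006,0.008,0.002],[-0.006,0.008,0.003],[-0.006,0.008,0.004],[-0.006,0.008,0.005],[-0.006,0.008,0.006],[-0.006,0.008,0.007],[-0.006,0.008,0.008],[-0.006,0.008,0.009],[-0.006,0.008,0.01],[-0.006,0.008,0.011],[-0.006,0.008,0.012]]'

```text
time: 19.3
tool_pos: [0.588, 0.0789, 0.2179]
tcp_rot: [-0.219, -3.132, 0.001]
wrist_force: [-0.4, -0.0, -1.5]
width: 0.388
```

```bash
python3 pl.py 645,233.3,220,82 645,233.3,80,82
```

```text
t 19.30 now [588.   78.9 217.9] hd 82.02 tilt 0.1 w 0.388 F [-0.4 -0.  -1.5] q1 0.09 q6 -1.34
[-3.5, 16.08, -0.23] [-0.0009, -0.0016, 0.0003] rows>=3.9
[-3.52, 16.09, 13.77] [-0.0009, -0.0016, 0.0003] rows>=5.1
```

Emit:
play_rows --slide '[[-0.9,3.5,-0.2],[-1.8,7,-0.2],[-2.7,10.5,-0.2],[-3.3,14,-0.2],[-3.5,16.1,-0.2],[-3.5,16.1,-0.2],[-3.5,16.1,3],[-3.5,16.1,6],[-3.5,16.1,9],[-3.5,16.1,12],[-3.5,16.1,13.8],[-3.5,16.1,13.8]]' --delta_rot '[[-0.001,-0.002,0],[-0.001,-0.002,0],[-0.001,-0.002,0],[-0.001,-0.002,0],[-0.001,-0.002,0],[-0.001,-0.002,0],[-0.001,-0.002,0],[-0.001,-0.002,0],[-0.001,-0.002,0],[-0.001,-0.002,0],[-0.001,-0.002,0],[-0.001,-0.002,0]]'

```text
time: 20.3
tool_pos: [0.6391, 0.2308, 0.0718]
tcp_rot: [-0.218, -3.122, 0.008]
wrist_force: [-1.3, -0.2, -2.5]
width: 0.39
```

```bash
python3 - <<'E'
from h import *
from pl import plan
p=read_camera('scene'); save(p,'s8'); i=cv2.imread('pics/s8.png'); cv2.imwrite('pics/s8c.png',cv2.resize(i[150:290,230:390],None,fx=4,fy=4,interpolation=cv2.INTER_CUBIC))
plan((645,233.3,24,82))
E
```

```text
t 20.35 now [641.1 231.6  75. ] hd 81.99 tilt 0.49 w 0.389 F [-0.4 -0.4 -1.6] q1 0.31 q6 -1.12
[-0.4, 0.25, 5.09] [-0.0041, -0.0076, -0.0001] rows>=1.2
```

View pics/s8c.png

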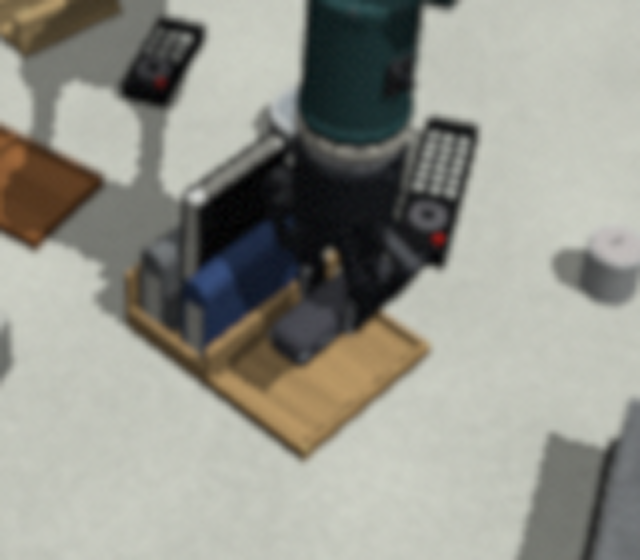

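The case hangs level over the trough, clear of vol_b and the wall. Lowering it.

Emit:
play_rows --slide '[[-0.4,0.2,1],[-0.4,0.2,2],[-0.4,0.2,3],[-0.4,0.2,4],[-0.4,0.2,4.6],[-0.4,0.2,4.9],[-0.4,0.2,4.9],[-0.4,0.2,4.9]]' --delta_rot '[[-0.004,-0.007,0],[-0.004,-0.007,0],[-0.004,-0.007,0],[-0.004,-0.007,0],[-0.004,-0.007,0],[-0.004,-0.007,0],[-0.004,-0.007,0],[-0.004,-0.007,0]]'

```text
time: 21.02
tool_pos: [0.645, 0.2329, 0.026]
tcp_rot: [-0.219, -3.133, 0.0]
wrist_force: [0.1, 0.7, -0.0]
width: 0.388
```

Emit:
play_rows --slide '[[0,0,0.1],[0,0,0.2],[0,0,0.3],[0,0,0.3]]' --delta_rot '[[0,0,0],[0,0,0],[0,0,0],[0,0,0]]'

```text
time: 21.35
tool_pos: [0.6451, 0.2329, 0.0231]
tcp_rot: [-0.219, -3.134, -0.0]
wrist_force: [-0.1, 0.0, -1.5]
width: 0.387
```

Emit:
play_rows --slide '[[0,0,0.1],[0,0,0.2],[0,0,0.2]]' --delta_rot '[[0,0,0],[0,0,0],[0,0,0]]'

```text
time: 21.6
tool_pos: [0.6454, 0.2331, 0.0218]
tcp_rot: [0.219, 3.134, 0.0]
wrist_force: [-1.4, -0.8, 2.3]
width: 0.387
```

Emit:
play_rows --slide '[[0,0,0],[0,0,0],[0,0,0],[0,0,0],[0,0,0]]' --delta_rot '[[0,0,0],[0,0,0],[0,0,0],[0,0,0],[0,0,0]]' --hand 0.6

```text
time: 22.02
tool_pos: [0.6454, 0.233, 0.0217]
tcp_rot: [0.219, 3.134, 0.0]
wrist_force: [0.2, 0.3, -0.7]
width: 0.599
```

Emit:
play_rows --slide '[[0,0,-1],[0,0,-3],[0,0,-6],[0,0,-9],[0,0,-12],[0,0,-15],[0,0,-18],[0,0,-21],[0,0,-23],[0,0,-23]]' --delta_rot '[[0,0,0],[0,0,0],[0,0,0],[0,0,0],[0,0,0],[0,0,0],[0,0,0],[0,0,0],[0,0,0],[0,0,0]]'

```text
time: 22.85
tool_pos: [0.6483, 0.234, 0.2599]
tcp_rot: [0.218, 3.123, 0.007]
wrist_force: [0.5, -0.1, 1.0]
width: 0.597
```

```bash
python3 - <<'E'
from c import *
from pl import plan
for i in range(2): p,s,C=grab('w9')
top(C,.12,.17,(.5,.75,.0,.3),30)
top(C,.02,.045,(.5,.75,.17,.35),300)
top(C,.010,.02,(.5,.75,.17,.35),30)
plan((432,199,220,-70),(432,199,220,110))
E
```

```text
4252 px 158.0 198.0 zmed 0.15 c [629.2 137.8] wh [19.4 95.7] a 81.9
1197 px 225.0 160.0 zmed 0.0398 c [634.8 174.2] wh [ 22.2 143.2] a 84.4
2919 px 278.0 171.0 zmed 0.0348 c [643.3 234.5] wh [ 35.4 109.6] a 82.2
63 px 253.0 47.0 zmed 0.0159 c [506.3 226.6] wh [ 2.1 34.6] a 18.5
1330 px 287.0 169.0 zmed 0.0152 c [642.6 228.1] wh [ 95.3 143.6] a 81.2
63 px 222.0 152.0 zmed 0.015 c [611.7 173.8] wh [ 0.6 48.2] a 81.6
103 px 232.0 173.0 zmed 0.015 c [640.9 180. ] wh [  0.4 101.3] a 81.6
t 22.95 now [646.  233.2 253.8] hd 82.0 tilt 0.21 w 0.601 F [-1.1 -0.5  0.2] q1 0.31 q6 -1.12
[20.72, -6.37, 3.3] [0.0049, -0.0012, 2.6529] rows>=21.2
[20.72, -6.37, 3.3] [0.0009, 0.0036, -0.4887] rows>=5.3
```

View pics/w9.png

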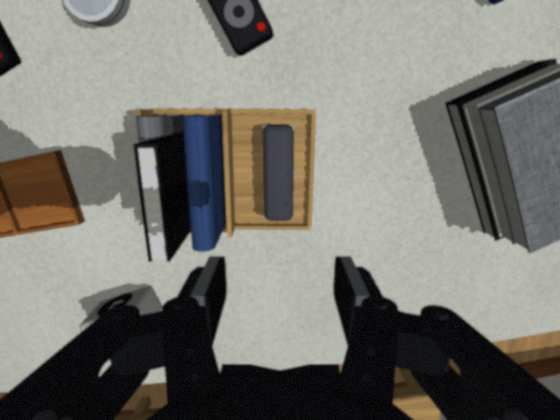

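The case lies flat in the trough at (278,171), top z 34.8 mm where 34 is expected. Next, the long remote.

Emit:
play_rows --slide '[[1.7,-0.5,0.2],[3.4,-1,0.4],[5.1,-1.6,0.6],[6.9,-2.1,0.8],[8.6,-2.6,1],[10.3,-3.2,1.2],[12,-3.7,1.5],[13.8,-4.2,2],[15.5,-4.8,2.5],[17.2,-5.3,3],[19,-5.8,3.3],[20.7,-6.4,3.3]]' --delta_rot '[[0,0,0.12],[0,0,0.24],[0,0,0.36],[0,0,0.48],[0,0,0.6],[0,0,0.72],[0,0,0.84],[0,0,0.96],[0,0,1.08],[0,0,1.2],[0,0,1.32],[0,0,1.44]]' --hand 0.9

```text
time: 23.95
tool_pos: [0.4292, 0.1978, 0.2168]
tcp_rot: [-2.237, -2.204, 0.003]
wrist_force: [-0.3, -0.2, 0.8]
width: 0.895
```

```bash
python3 pl.py 432,199,180,-70
```

```text
t 23.95 now [429.2 197.8 216.8] hd -0.85 tilt 0.12 w 0.895 F [-0.3 -0.2  0.8] q1 0.38 q6 0.39
[0.13, 0.28, 3.68] [-0.0012, 0.0018, 1.2069] rows>=9.7
```

Emit:
play_rows --slide '[[0.13,0.28,1],[0.13,0.28,2],[0.13,0.28,3],[0.13,0.28,3.7],[0.13,0.28,3.7],[0.13,0.28,3.7],[0.13,0.28,3.7],[0.13,0.28,3.7],[0.13,0.28,3.7],[0.13,0.28,3.7],[0.13,0.28,3.7],[0.13,0.28,3.7]]' --delta_rot '[[0,0,0.12],[0,0,0.24],[0,0,0.36],[0,0,0.48],[0,0,0.6],[0,0,0.72],[0,0,0.84],[0,0,0.96],[0,0,1.08],[0,0,1.2],[0,0,1.207],[0,0,1.207]]'

```text
time: 24.95
tool_pos: [0.4308, 0.1985, 0.1782]
tcp_rot: [3.092, 0.55, -0.008]
wrist_force: [0.7, -0.1, -0.1]
width: 0.907
```

```bash
python3 - <<'E'
from c import *
from pl import plan
for i in range(3):
    p,s,C=grab('w10')
    if i: top(C,.012,.05,(.3,.6,.1,.3),300)
plan((432,199,12,-70))
E
```

```text
3741 px 377.0 53.0 zmed 0.0254 c [582.2 185.3] wh [169.1  38. ] a 81.3
8370 px 277.0 183.0 zmed 0.0254 c [430.7 202.9] wh [158.9  46.3] a 20.1
3746 px 377.0 53.0 zmed 0.0254 c [581.9 185.7] wh [168.9  37.2] a 81.7
8337 px 276.0 183.0 zmed 0.0254 c [430.9 203.1] wh [159.   46.2] a 20.0
t 25.10 now [431.5 198.8 179.1] hd -69.88 tilt 0.19 w 0.903 F [ 1.1 -0.   0. ] q1 0.38 q6 1.60
[0.11, -0.0, 16.71] [0.0001, 0.0034, 0.0021] rows>=4.0
```

View pics/w10.png

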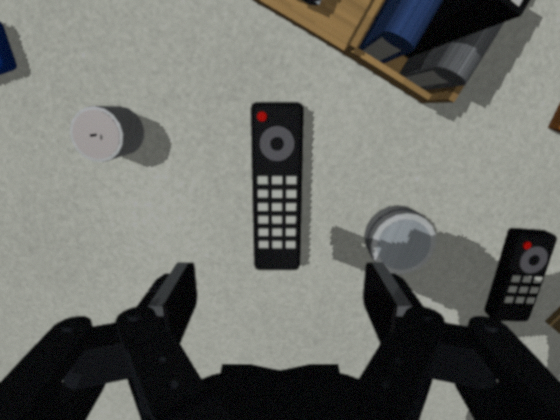

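```bash
python3 pl.py 430.8,203,17,-69.9
```

```text
t 25.10 now [431.5 198.8 179.1] hd -69.88 tilt 0.19 w 0.903 F [ 1.1 -0.   0. ] q1 0.38 q6 1.60
[0.13, -0.42, 16.21] [0.0001, 0.0034, 0.0003] rows>=3.9
```

Emit:
play_rows --slide '[[0.1,-0.4,3],[0.1,-0.4,6],[0.1,-0.4,9],[0.1,-0.4,12],[0.1,-0.4,14],[0.1,-0.4,15.3],[0.1,-0.4,16.1],[0.1,-0.4,16.2],[0.1,-0.4,16.2],[0.1,-0.4,16.2]]' --delta_rot '[[0,0.003,0],[0,0.003,0],[0,0.003,0],[0,0.003,0],[0,0.003,0],[0,0.003,0],[0,0.003,0],[0,0.003,0],[0,0.003,0],[0,0.003,0]]'

```text
time: 25.93
tool_pos: [0.4315, 0.2031, 0.0181]
tcp_rot: [-3.093, -0.549, -0.002]
wrist_force: [0.2, 0.5, -0.0]
width: 0.905
```

Emit:
play_rows --slide '[[0,0,0],[0,0,0],[0,0,0],[0,0,0],[0,0,0],[0,0,0],[0,0,0]]' --delta_rot '[[0,0,0],[0,0,0],[0,0,0],[0,0,0],[0,0,0],[0,0,0],[0,0,0]]' --hand 0 --force 40

```text
time: 26.52
tool_pos: [0.4328, 0.2036, 0.0194]
tcp_rot: [-3.092, -0.549, -0.006]
wrist_force: [-0.4, -0.5, 6.5]
width: 0.527
```

```bash
python3 pl.py 430.8,203,17,-69.9
```

```text
t 26.52 now [432.8 203.6  19.4] hd -69.85 tilt 0.23 w 0.527 F [-0.4 -0.5  6.5] q1 0.39 q6 1.61
[-0.21, -0.01, 0.24] [-0.0001, -0.004, 0.0009] rows>=0.1
```

Emit:
play_rows --slide '[[0,0,-1],[0,0,-3],[0,0,-6],[0,0,-9],[0,0,-12],[0,0,-15],[0,0,-18],[0,0,-18],[0,0,-18]]' --delta_rot '[[0,-0.004,0],[0,-0.004,0],[0,-0.004,0],[0,-0.004,0],[0,-0.004,0],[0,-0.004,0],[0,-0.004,0],[0,-0.004,0],[0,-0.004,0]]'

```text
time: 27.27
tool_pos: [0.4334, 0.2039, 0.2017]
tcp_rot: [-3.092, -0.549, -0.008]
wrist_force: [0.6, -0.6, -1.1]
width: 0.522
```

```bash
python3 pl.py 631,-211.2,200,1.5; python3 - <<'E'
from c import *
for n in ['w3','w6','w1']:
    p,s=pickle.load(open(n+'.pkl','rb')); C=cloud(p,s); print(n); top(C,.011,.02,(.5,.75,-.4,.0),100)
E
```

```text
t 27.27 now [433.4 203.9 201.7] hd -69.85 tilt 0.29 w 0.522 F [ 0.6 -0.6 -1.1] q1 0.39 q6 1.61
[4.24, 45.78, 0.18] [0.0029, -0.0045, -1.2452] rows>=11.0
w3
2114 px 159.0 194.0 zmed 0.0151 c [ 629.8 -168.8] wh [ 95.5 289.6] a 1.3
w6
1919 px 95.0 194.0 zmed 0.015 c [ 629.5 -155. ] wh [ 95.5 264.5] a 1.4
w1
1926 px 336.0 281.0 zmed 0.0149 c [ 629.4 -168.5] wh [ 97.3 290.6] a 1.5
```

Emit:
play_rows --slide '[[0.1,1.5,0],[0.4,4.5,0],[0.7,7.5,0],[1.0,10.5,0],[1.3,13.5,0],[1.5,16.5,0],[1.8,19.5,0],[2.1,22.5,0],[2.4,25.5,0],[2.7,28.5,0],[2.9,31.5,0],[3.2,34.5,0]]' --delta_rot '[[0,-0.004,-0.04],[0,-0.004,-0.12],[0,-0.004,-0.2],[0,-0.004,-0.28],[0,-0.004,-0.36],[0,-0.004,-0.44],[0,-0.004,-0.52],[0,-0.004,-0.6],[0,-0.004,-0.68],[0,-0.004,-0.76],[0,-0.004,-0.84],[0,-0.004,-0.92]]'

```text
time: 28.27
tool_pos: [0.581, -0.1101, 0.1988]
tcp_rot: [-2.523, -1.869, 0.003]
wrist_force: [0.2, 0.4, -1.1]
width: 0.525
```

```bash
python3 pl.py 630.8,-211.1,180,1.4  630.8,-211.1,60,1.4
```

```text
t 28.27 now [ 581.  -110.1  198.8] hd -16.92 tilt 0.16 w 0.525 F [ 0.2  0.4 -1.1] q1 -0.23 q6 0.07
[-8.22, 7.71, 1.86] [-0.0028, 0.0, -0.3198] rows>=2.7
[-8.21, 7.75, 13.86] [-0.0028, 0.0, -0.3198] rows>=4.3
```

Emit:
play_rows --slide '[[-1.9,2,0],[-3.7,4,0],[-5.5,5.5,0.3],[-7,7,0.6],[-8.2,7.7,1],[-8.2,7.7,1.5],[-8.2,7.7,3],[-8.2,7.7,5.5],[-8.2,7.7,8],[-8.2,7.7,10.5],[-8.2,7.7,13],[-8.2,7.7,13]]' --delta_rot '[[-0.002,0,-0.07],[-0.002,0,-0.15],[-0.002,0,-0.22],[-0.002,0,-0.29],[-0.003,0,-0.32],[-0.003,0,-0.32],[-0.003,0,-0.32],[-0.003,0,-0.32],[-0.003,0,-0.32],[-0.003,0,-0.32],[-0.003,0,-0.32],[-0.003,0,-0.32]]'

```text
time: 29.27
tool_pos: [0.6239, -0.2077, 0.06]
tcp_rot: [-2.185, -2.238, 0.009]
wrist_force: [-2.0, 0.7, -2.2]
width: 0.526
```

```bash
python3 - <<'E'
from h import *
from pl import plan
p=read_camera('scene'); save(p,'s11'); i=cv2.imread('pics/s11.png'); cv2.imwrite('pics/s11c.png',cv2.resize(i[110:260,140:320],None,fx=4,fy=4,interpolation=cv2.INTER_CUBIC))
plan((630.8,-211.1,30,1.4))
E
```

```text
t 29.32 now [ 625.6 -208.4   62.9] hd 1.41 tilt 0.65 w 0.524 F [-0.7  0.8 -1.9] q1 -0.36 q6 -0.38
[-0.3, 0.55, 3.28] [-0.0105, -0.0045, 0.0001] rows>=0.8
```

View pics/s11c.png

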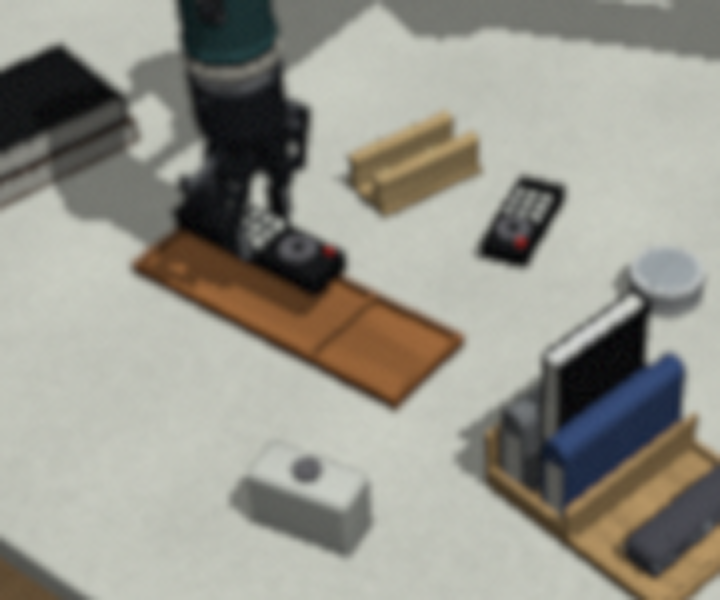

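The remote is over the long compartment and in line with it.

Emit:
play_rows --slide '[[-0.3,0.5,0.6],[-0.3,0.5,1.2],[-0.3,0.5,1.8],[-0.3,0.5,2.4],[-0.3,0.5,3],[-0.3,0.5,3.3],[-0.3,0.5,3.3],[-0.3,0.5,3.3]]' --delta_rot '[[-0.008,-0.004,0],[-0.008,-0.004,0],[-0.008,-0.004,0],[-0.008,-0.004,0],[-0.008,-0.004,0],[-0.008,-0.004,0],[-0.008,-0.004,0],[-0.008,-0.004,0]]'

```text
time: 29.98
tool_pos: [0.6302, -0.2111, 0.0297]
tcp_rot: [-2.193, -2.247, 0.002]
wrist_force: [1.1, 0.0, -0.9]
width: 0.525
```

Emit:
play_rows --slide '[[0,0,0.1],[0,0,0.2],[0,0,0.3],[0,0,0.4],[0,0,0.4],[0,0,0.4]]' --delta_rot '[[0,0,0],[0,0,0],[0,0,0],[0,0,0],[0,0,0],[0,0,0]]'

```text
time: 30.48
tool_pos: [0.6302, -0.2111, 0.0258]
tcp_rot: [-2.193, -2.247, 0.002]
wrist_force: [-0.5, -0.2, -1.0]
width: 0.528
```

```bash
python3 pl.py 630.8,-211.1,25.4,1.4
```

```text
t 30.48 now [ 630.2 -211.1   25.8] hd 1.4 tilt 0.16 w 0.528 F [-0.5 -0.2 -1. ] q1 -0.36 q6 -0.38
[-0.0, 0.06, 0.04] [-0.0026, -0.0007, -0.0001] rows>=0.0
```

Emit:
play_rows --slide '[[0,0,0.1],[0,0,0.15],[0,0,0.15],[0,0,0.15]]' --delta_rot '[[0,0,0],[0,0,0],[0,0,0],[0,0,0]]'

```text
time: 30.82
tool_pos: [0.6303, -0.2111, 0.0256]
tcp_rot: [-2.193, -2.247, 0.002]
wrist_force: [-3.0, 0.6, 5.4]
width: 0.525
```

Contact (5.4 N). Opening gently, just enough to clear.

Emit:
play_rows --slide '[[0,0,0],[0,0,0],[0,0,0],[0,0,0],[0,0,0]]' --delta_rot '[[0,0,0],[0,0,0],[0,0,0],[0,0,0],[0,0,0]]' --hand 0.68

```text
time: 31.23
tool_pos: [0.6303, -0.2111, 0.0254]
tcp_rot: [-2.192, -2.247, 0.002]
wrist_force: [-0.3, 0.5, 0.9]
width: 0.682
```

Emit:
play_rows --slide '[[0,0,-1],[0,0,-3],[0,0,-6],[0,0,-9],[0,0,-12],[0,0,-15],[0,0,-18],[0,0,-20],[0,0,-20]]' --delta_rot '[[0,0,0],[0,0,0],[0,0,0],[0,0,0],[0,0,0],[0,0,0],[0,0,0],[0,0,0],[0,0,0]]'

```text
time: 31.98
tool_pos: [0.6341, -0.2125, 0.2333]
tcp_rot: [2.188, 2.242, 0.005]
wrist_force: [0.5, -0.1, -0.4]
width: 0.68
```

```bash
python3 - <<'E'
from c import *
from pl import plan
for i in range(2): p,s,C=grab('w12')
top(C,.022,.05,(.5,.75,-.4,.0),300)
top(C,.011,.02,(.5,.75,-.4,.0),100)
plan((427,71,150,1.4),(427,71,150,30))
E
```

```text
6415 px 276.0 177.0 zmed 0.0314 c [ 629.2 -211.9] wh [ 46.3 159.2] a 1.4
3545 px 277.0 136.0 zmed 0.0152 c [ 629.6 -173.4] wh [ 94.9 280.6] a 1.3
t 32.08 now [ 631.6 -211.5  227.4] hd 1.4 tilt 0.05 w 0.675 F [ 0.   0.8 -0.6] q1 -0.36 q6 -0.38
[28.75, -19.76, 7.71] [0.0005, 0.0007, 0.0] rows>=8.6
[28.75, -19.76, 7.71] [0.0003, 0.0008, -0.4992] rows>=8.6
```

View pics/w12.png

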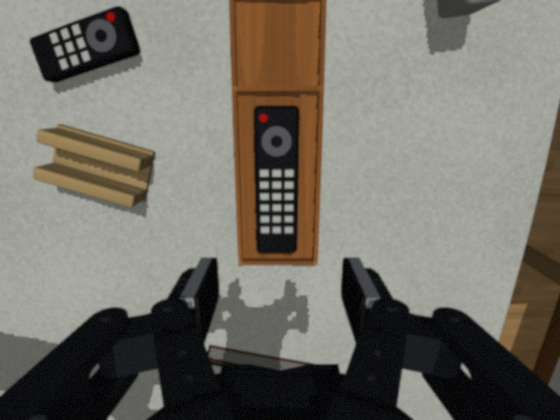

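The remote is flat in the long compartment at (276,177), with its top about 31 mm. Next, the tin.

Emit:
play_rows --slide '[[28.7,-19.8,5],[28.7,-19.8,5],[28.7,-19.8,5],[28.7,-19.8,5],[28.7,-19.8,5],[28.7,-19.8,5],[28.7,-19.8,5],[28.7,-19.8,5],[28.7,-19.8,5],[28.7,-19.8,5],[28.7,-19.8,5],[28.7,-19.8,5]]' --delta_rot '[[0,0,0],[0,0,0],[0,0,0],[0,0,0],[0,0,0],[0,0,0],[0,0,0],[0,0,0],[0,0,0],[0,0,0],[0,0,0],[0,0,0]]' --hand 1

```text
time: 33.08
tool_pos: [0.4266, 0.0701, 0.1765]
tcp_rot: [2.193, 2.248, -0.002]
wrist_force: [0.6, -0.4, -0.1]
width: 0.998
```

```bash
cat >> c.py <<'E'
def circ(C,zlo,zhi,box,mn=100):
    ok=(C[...,2]>zlo)&(C[...,2]<zhi)&(C[...,0]>box[0])&(C[...,0]<box[1])&(C[...,1]>box[2])&(C[...,1]<box[3])
    lab,k=ndimage.label(ok)
    for i in range(1,k+1):
        m=lab==i
        if m.sum()<mn: continue
        P=C[m]; c,r=cv2.minEnclosingCircle((P[:,:2]*1000).astype(np.float32)); v,u=np.where(m)
        print('circ',m.sum(),'px',u.mean().round(),v.mean().round(),'z',np.median(P[:,2]).round(4),'c',np.round(c,1),'r',round(r,1),'mean',(P[:,:2].mean(0)*1000).round(1))
E
python3 - <<'E'
from c import *
from pl import plan
for i in range(2):
    p,s,C=grab('w13')
    circ(C,.024,.04,(.35,.5,.02,.13))
plan((427,71,20,1.4))
E
```

```text
circ 3829 px 279.0 194.0 z 0.0296 c [425.3  71.9] r 31.9 mean [425.2  73.1]
circ 3831 px 279.0 194.0 z 0.0295 c [425.2  71.8] r 31.9 mean [425.2  73. ]
t 33.18 now [427.3  69.7 177. ] hd 1.33 tilt 0.06 w 1.0 F [0.3 0.6 0.1] q1 0.10 q6 0.08
[0.14, -0.04, 15.7] [0.0004, 0.001, -0.0012] rows>=3.8
```

View pics/w13.png

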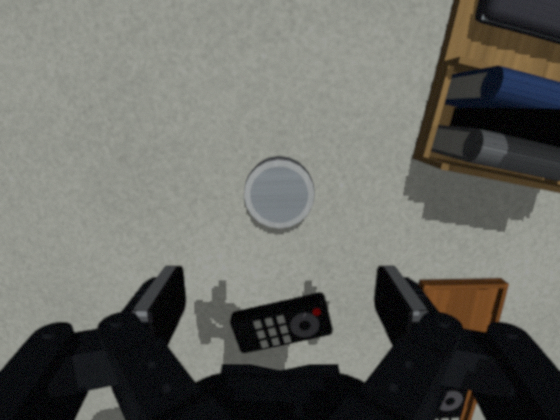

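```bash
python3 pl.py 425.5,72.2,19,1.4
```

```text
t 33.18 now [427.3  69.7 177. ] hd 1.33 tilt 0.06 w 1.0 F [0.3 0.6 0.1] q1 0.10 q6 0.08
[0.27, -0.18, 15.8] [0.0004, 0.001, -0.0012] rows>=3.8
```

Emit:
play_rows --slide '[[0.27,-0.2,3],[0.27,-0.2,6],[0.27,-0.2,9],[0.27,-0.2,12],[0.27,-0.2,14],[0.27,-0.2,15.2],[0.27,-0.2,15.8],[0.27,-0.2,15.8],[0.27,-0.2,15.8]]' --delta_rot '[[0,0.001,0],[0,0.001,0],[0,0.001,0],[0,0.001,0],[0,0.001,0],[0,0.001,0],[0,0.001,0],[0,0.001,0],[0,0.001,0]]'

```text
time: 33.93
tool_pos: [0.4261, 0.0717, 0.0193]
tcp_rot: [2.196, 2.246, 0.001]
wrist_force: [0.3, -0.1, -0.4]
width: 1.0
```

Emit:
play_rows --slide '[[0,0,0],[0,0,0],[0,0,0],[0,0,0],[0,0,0],[0,0,0]]' --delta_rot '[[0,0,0],[0,0,0],[0,0,0],[0,0,0],[0,0,0],[0,0,0]]' --hand 0 --force 40

```text
time: 34.43
tool_pos: [0.4278, 0.0717, 0.021]
tcp_rot: [2.194, 2.244, 0.004]
wrist_force: [0.6, -0.4, 5.4]
width: 0.728
```

```bash
python3 pl.py 425.5,72.2,170,1.4
```

```text
t 34.43 now [427.8  71.7  21. ] hd 1.29 tilt 0.22 w 0.728 F [ 0.6 -0.4  5.4] q1 0.11 q6 0.09
[0.05, -0.17, -14.9] [0.0039, 0.0002, -0.002] rows>=3.6
```

Emit:
play_rows --slide '[[0,0,-1],[0,0,-3],[0,0,-6],[0,0,-9],[0,0,-12],[0,0,-13],[0,0,-13]]' --delta_rot '[[0.004,0,-0.002],[0.004,0,-0.002],[0.004,0,-0.002],[0.004,0,-0.002],[0.004,0,-0.002],[0.004,0,-0.002],[0.004,0,-0.002]]'

```text
time: 35.02
tool_pos: [0.4301, 0.0721, 0.1546]
tcp_rot: [2.19, 2.245, 0.01]
wrist_force: [0.6, 0.8, -1.6]
width: 0.729
```

```bash
python3 pl.py 627.4,-71.8,150,1.4 627.4,-71.8,60,1.4
```

```text
t 35.02 now [430.1  72.1 154.6] hd 1.4 tilt 0.46 w 0.729 F [ 0.6  0.8 -1.6] q1 0.11 q6 0.08
[-14.87, 19.36, 0.61] [0.008, -0.0006, 0.0001] rows>=5.9
[-14.87, 19.29, 9.61] [0.008, -0.0006, 0.0001] rows>=6.3
```

Emit:
play_rows --slide '[[-1.5,2,0],[-3.4,4.4,0],[-5.3,6.9,0],[-7.2,9.3,0],[-9.1,11.8,0],[-11,14.2,0],[-12.9,16.7,0],[-14.9,19.3,0],[-14.9,19.3,0],[-14.9,19.3,2.5],[-14.9,19.3,5],[-14.9,19.3,7.5]]' --delta_rot '[[0.008,0,0],[0.008,0,0],[0.008,0,0],[0.008,0,0],[0.008,0,0],[0.008,0,0],[0.008,0,0],[0.008,0,0],[0.008,0,0],[0.008,0,0],[0.008,0,0],[0.008,0,0]]'

```text
time: 36.02
tool_pos: [0.626, -0.0719, 0.0779]
tcp_rot: [-2.193, -2.246, 0.001]
wrist_force: [-0.7, -0.6, -1.2]
width: 0.727
```

```bash
python3 - <<'E'
from h import *
from pl import plan
p=read_camera('scene'); save(p,'s14'); i=cv2.imread('pics/s14.png'); cv2.imwrite('pics/s14c.png',cv2.resize(i[110:260,140:320],None,fx=4,fy=4,interpolation=cv2.INTER_CUBIC))
plan((627.4,-71.8,31,1.4))
E
```

```text
t 36.07 now [621.5 -71.2  71.5] hd 1.39 tilt 0.71 w 0.726 F [-1.5  0.2 -4.9] q1 -0.15 q6 -0.18
[-0.09, 0.64, 4.04] [-0.0121, -0.0029, -0.0002] rows>=1.0
```

View pics/s14c.png

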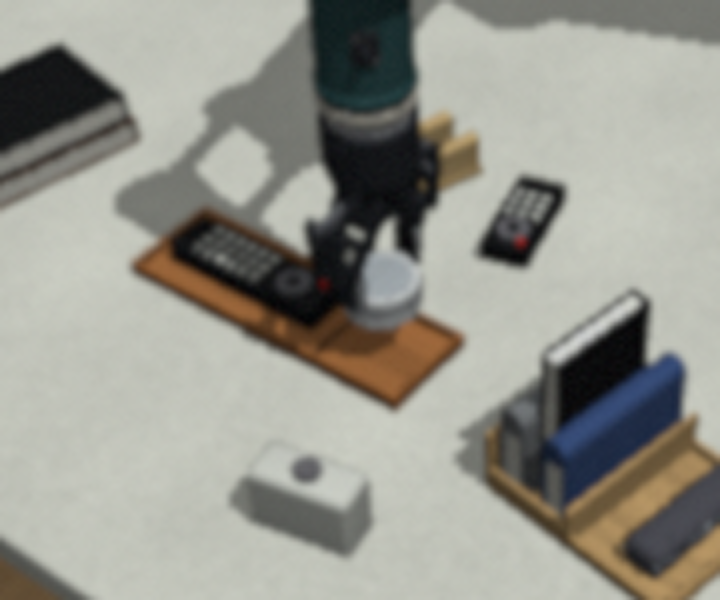

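The tin is level over the square compartment. Letting it settle, then lowering.

Emit:
play_rows --slide '[[-0.09,0.6,0.2],[-0.09,0.6,0.7],[-0.09,0.6,1.4],[-0.09,0.6,2.1],[-0.09,0.6,2.8],[-0.09,0.6,3.4],[-0.09,0.6,3.8],[-0.09,0.6,4],[-0.09,0.6,4],[-0.09,0.6,4]]' --delta_rot '[[-0.008,-0.002,0],[-0.008,-0.002,0],[-0.008,-0.002,0],[-0.008,-0.002,0],[-0.008,-0.002,0],[-0.008,-0.002,0],[-0.008,-0.002,0],[-0.008,-0.002,0],[-0.008,-0.002,0],[-0.008,-0.002,0]]'

```text
time: 36.9
tool_pos: [0.6272, -0.0718, 0.0316]
tcp_rot: [-2.192, -2.246, 0.003]
wrist_force: [0.9, 0.4, -0.8]
width: 0.729
```

```bash
python3 pl.py 627.4,-71.8,27,1.4
```

```text
t 36.90 now [627.2 -71.8  31.6] hd 1.39 tilt 0.22 w 0.729 F [ 0.9  0.4 -0.8] q1 -0.15 q6 -0.18
[0.0, 0.02, 0.46] [-0.0038, -0.0008, -0.0002] rows>=0.1
```

Emit:
play_rows --slide '[[0,0,0.15],[0,0,0.3],[0,0,0.45],[0,0,0.5],[0,0,0.5]]' --delta_rot '[[-0.004,0,0],[-0.004,0,0],[-0.004,0,0],[-0.004,0,0],[-0.004,0,0]]'

```text
time: 37.32
tool_pos: [0.6274, -0.0719, 0.0271]
tcp_rot: [-2.194, -2.248, -0.001]
wrist_force: [-0.9, -0.0, 2.4]
width: 0.725
```

Emit:
play_rows --slide '[[0,0,0.05],[0,0,0.1],[0,0,0.1]]' --delta_rot '[[0,0,0],[0,0,0],[0,0,0]]'

```text
time: 37.57
tool_pos: [0.6274, -0.0719, 0.0271]
tcp_rot: [-2.194, -2.248, -0.001]
wrist_force: [-2.8, 1.0, 6.8]
width: 0.725
```

Emit:
play_rows --slide '[[0,0,0],[0,0,0],[0,0,0],[0,0,0],[0,0,0]]' --delta_rot '[[0,0,0],[0,0,0],[0,0,0],[0,0,0],[0,0,0]]' --hand 0.95

```text
time: 37.98
tool_pos: [0.6274, -0.0719, 0.0269]
tcp_rot: [-2.194, -2.248, -0.001]
wrist_force: [-0.1, -0.0, -0.9]
width: 0.951
```

Emit:
play_rows --slide '[[0,0,-1],[0,0,-3],[0,0,-6],[0,0,-9],[0,0,-12],[0,0,-15],[0,0,-17],[0,0,-17],[0,0,-17]]' --delta_rot '[[0,0,0],[0,0,0],[0,0,0],[0,0,0],[0,0,0],[0,0,0],[0,0,0],[0,0,0],[0,0,0]]'

```text
time: 38.73
tool_pos: [0.6286, -0.0722, 0.1996]
tcp_rot: [2.192, 2.246, 0.005]
wrist_force: [-0.3, 0.5, -1.0]
width: 0.95
```

```bash
python3 - <<'E'
from c import *
from pl import plan
for i in range(2):
    p,s,C=grab('w15')
    circ(C,.03,.045,(.55,.7,-.125,-.02))
top(C,.011,.02,(.5,.75,-.4,.0),100)
top(C,.022,.05,(.5,.75,-.4,-.12),300)
plan((433,358,200,1.4),(433,358,200,90))
E
```

```text
circ 3440 px 277.0 191.0 z 0.0355 c [626.3 -71.8] r 32.0 mean [626.2 -70.5]
circ 3480 px 279.0 192.0 z 0.0356 c [626.6 -71.6] r 32.0 mean [626.3 -70.6]
3343 px 280.0 228.0 zmed 0.0152 c [ 629.3 -157.6] wh [ 94.8 267.2] a 1.5
126 px 279.0 245.0 zmed 0.016 c [ 627.6 -134. ] wh [44.6  4. ] a 0.7
5089 px 279.0 307.0 zmed 0.0313 c [ 629.3 -207.3] wh [ 46.9 150.4] a 1.4
t 38.83 now [626.5 -71.9 196. ] hd 1.39 tilt 0.09 w 0.949 F [-0.1  0.7 -0.6] q1 -0.15 q6 -0.18
[43.45, -18.3, -0.34] [-0.0013, -0.001, -0.0002] rows>=11.3
[43.45, -18.3, -0.34] [-0.0002, -0.0018, -1.5465] rows>=12.4
```

View pics/w15.png

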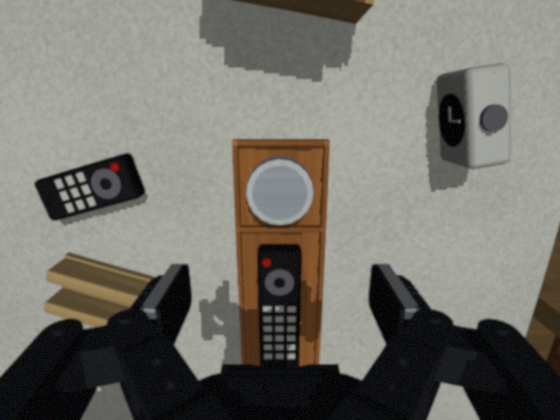

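The tin sits flat in the middle of the square compartment (279,191). Next, the candle.

Emit:
play_rows --slide '[[3.6,-1.5,-2],[7.3,-3.1,-2.5],[11,-4.6,-2.5],[14.6,-6.2,-2.5],[18.3,-7.7,-2.5],[22,-9.3,-2.5],[25.6,-10.8,-2],[29.3,-12.3,-1.5],[33,-13.9,-1],[36.6,-15.4,0],[40.2,-17,1],[43.4,-18.3,1]]' --delta_rot '[[0,0,0],[0,0,0],[0,0,0],[0,0,0],[0,0,0],[0,0,0],[0,0,0],[0,0,0],[0,0,0],[0,0,0],[0,0,0],[0,0,0]]'

```text
time: 39.83
tool_pos: [0.4291, 0.3577, 0.182]
tcp_rot: [-2.191, -2.247, 0.012]
wrist_force: [0.7, -0.4, 0.3]
width: 0.95
```

Emit:
play_rows --slide '[[0,0,0],[0,0,0]]' --delta_rot '[[0,0,0],[0,0,0]]'

```text
time: 40.0
tool_pos: [0.4263, 0.358, 0.1789]
tcp_rot: [-2.186, -2.25, 0.022]
wrist_force: [-0.5, -0.4, 0.5]
width: 0.953
```

```bash
python3 - <<'E'
from c import *
from pl import plan
for i in range(3):
    p,s,C=grab('w16')
    circ(C,.038,.049,(.35,.52,.28,.45)); circ(C,.02,.06,(.35,.52,.28,.45))
plan((433,358,35,1.4))
E
```

```text
circ 2223 px 288.0 196.0 z 0.0468 c [431.  360.9] r 23.1 mean [430.9 362.2]
circ 2385 px 288.0 195.0 z 0.0467 c [431.  360.9] r 23.1 mean [430.8 363.4]
circ 2220 px 287.0 195.0 z 0.0467 c [431.1 361. ] r 23.0 mean [431.  362.2]
circ 2377 px 287.0 193.0 z 0.0467 c [431.1 361. ] r 23.0 mean [430.9 363.3]
circ 2212 px 286.0 194.0 z 0.0467 c [431.2 360.8] r 23.2 mean [431.  362.2]
circ 2369 px 286.0 193.0 z 0.0467 c [431.  360.8] r 23.2 mean [431.  363.3]
t 40.15 now [429.1 356.4 180.9] hd 1.39 tilt 0.6 w 0.949 F [ 0.5 -0.5  0.3] q1 0.65 q6 0.62
[0.22, 0.53, 14.58] [-0.0092, 0.005, -0.0001] rows>=3.5
```

View pics/w16.png

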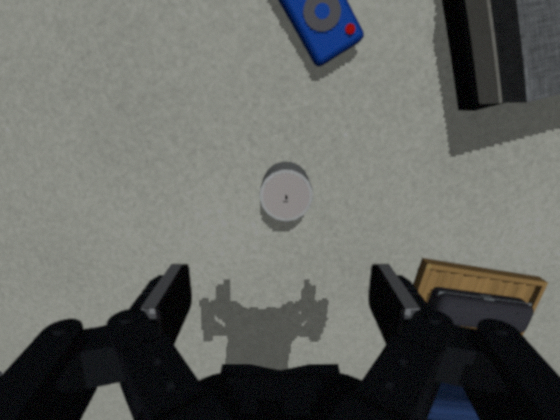

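```bash
python3 pl.py 431.1,360.9,26,1.4
```

```text
t 40.15 now [429.1 356.4 180.9] hd 1.39 tilt 0.6 w 0.949 F [ 0.5 -0.5  0.3] q1 0.65 q6 0.62
[0.52, 0.36, 15.48] [-0.0092, 0.005, -0.0001] rows>=3.7
```

Emit:
play_rows --slide '[[0.5,0.2,1],[0.5,0.3,4],[0.5,0.3,7],[0.5,0.3,10],[0.5,0.3,12.5],[0.5,0.3,14.3],[0.5,0.3,15.2],[0.5,0.3,15.5],[0.5,0.3,15.5],[0.5,0.3,15.5]]' --delta_rot '[[-0.006,0.004,0],[-0.006,0.004,0],[-0.006,0.004,0],[-0.006,0.004,0],[-0.006,0.004,0],[-0.006,0.004,0],[-0.006,0.004,0],[-0.006,0.004,0],[-0.006,0.004,0],[-0.006,0.004,0]]'

```text
time: 40.98
tool_pos: [0.4318, 0.3609, 0.0271]
tcp_rot: [-2.195, -2.246, 0.002]
wrist_force: [0.3, 0.8, 1.0]
width: 0.95
```

```bash
python3 pl.py 431.1,360.9,26,1.4
```

```text
t 40.98 now [431.8 360.9  27.1] hd 1.34 tilt 0.09 w 0.95 F [0.3 0.8 1. ] q1 0.65 q6 0.63
[0.0, -0.07, 0.11] [-0.0015, -0.0002, -0.0011] rows>=0.0
```

Emit:
play_rows --slide '[[0,0,0],[0,0,0],[0,0,0],[0,0,0],[0,0,0],[0,0,0],[0,0,0]]' --delta_rot '[[0,0,0],[0,0,0],[0,0,0],[0,0,0],[0,0,0],[0,0,0],[0,0,0]]' --hand 0 --force 40

```text
time: 41.57
tool_pos: [0.433, 0.3618, 0.0287]
tcp_rot: [-2.195, -2.247, -0.003]
wrist_force: [0.4, -0.9, 6.8]
width: 0.525
```

Emit:
play_rows --slide '[[0,0,-1],[0,0,-3],[0,0,-6],[0,0,-9],[0,0,-12],[0,0,-15],[0,0,-18],[0,0,-19],[0,0,-19],[0,0,-19]]' --delta_rot '[[0,0,0],[0,0,0],[0,0,0],[0,0,0],[0,0,0],[0,0,0],[0,0,0],[0,0,0],[0,0,0],[0,0,0]]'

```text
time: 42.4
tool_pos: [0.4326, 0.3613, 0.2184]
tcp_rot: [-2.195, -2.247, -0.003]
wrist_force: [0.4, 0.6, -2.0]
width: 0.526
```

```bash
python3 pl.py 627,-71.7,220,1.4
```

```text
t 42.40 now [432.6 361.3 218.4] hd 1.36 tilt 0.13 w 0.526 F [ 0.4  0.6 -2. ] q1 0.65 q6 0.63
[-43.75, 18.41, -0.22] [0.0012, -0.0019, -0.0007] rows>=11.4
```

Emit:
play_rows --slide '[[-1.5,0.6,0],[-4.4,1.8,0],[-7.6,3.2,0],[-10.8,4.5,0],[-14,5.9,0],[-17.2,7.2,0],[-20.4,8.6,0],[-23.6,9.9,0],[-26.8,11.3,0],[-30,12.6,0],[-33.2,14,0],[-36.4,15.3,0]]' --delta_rot '[[0.001,-0.002,0],[0.001,-0.002,0],[0.001,-0.002,0],[0.001,-0.002,0],[0.001,-0.002,0],[0.001,-0.002,0],[0.001,-0.002,0],[0.001,-0.002,0],[0.001,-0.002,0],[0.001,-0.002,0],[0.001,-0.002,0],[0.001,-0.002,0]]'

```text
time: 43.4
tool_pos: [0.5926, -0.0005, 0.2139]
tcp_rot: [-2.192, -2.244, 0.006]
wrist_force: [0.4, 0.0, -0.6]
width: 0.526
```

```bash
python3 pl.py 627.3,-70.7,180,1.4
```

```text
t 43.40 now [ 5.926e+02 -5.000e-01  2.139e+02] hd 1.35 tilt 0.34 w 0.526 F [ 0.4  0.  -0.6] q1 -0.04 q6 -0.07
[-7.1, 3.32, 3.37] [-0.0058, -0.0004, -0.0008] rows>=2.0
```

Emit:
play_rows --slide '[[-2,1,0],[-4,2,0.5],[-6,2.8,1],[-7.1,3.3,2],[-7.1,3.3,3],[-7.1,3.3,4.5],[-7.1,3.3,6],[-7.1,3.3,8],[-7.1,3.3,10],[-7.1,3.3,11],[-7.1,3.3,11],[-7.1,3.3,11]]' --delta_rot '[[-0.005,0,-0.001],[-0.005,0,-0.001],[-0.005,0,-0.001],[-0.005,0,-0.001],[-0.005,0,-0.001],[-0.005,0,-0.001],[-0.005,0,-0.001],[-0.005,0,-0.001],[-0.005,0,-0.001],[-0.005,0,-0.001],[-0.005,0,-0.001],[-0.005,0,-0.001]]'

```text
time: 44.4
tool_pos: [0.6251, -0.0697, 0.1021]
tcp_rot: [-2.19, -2.247, 0.003]
wrist_force: [-0.4, -0.2, -0.4]
width: 0.525
```

```bash
python3 - <<'E'
from h import *
from pl import plan
for n in ['scene','side']:
    p=read_camera(n); save(p,n+'17'); i=cv2.imread(f'pics/{n}17.png')
    c=i[110:260,140:320] if n=='scene' else i[220:370,220:370]
    cv2.imwrite(f'pics/{n}17c.png',cv2.resize(c,None,fx=4,fy=4,interpolation=cv2.INTER_CUBIC))
plan((627.3,-70.7,66,1.4))
E
```

```text
t 44.50 now [627.2 -70.3 104.6] hd 1.44 tilt 0.03 w 0.524 F [ 0.1 -1.1 -0.4] q1 -0.15 q6 -0.18
[-0.04, 0.0, 3.86] [0.0005, -0.0003, 0.0006] rows>=0.9
```

View pics/scene17c.png

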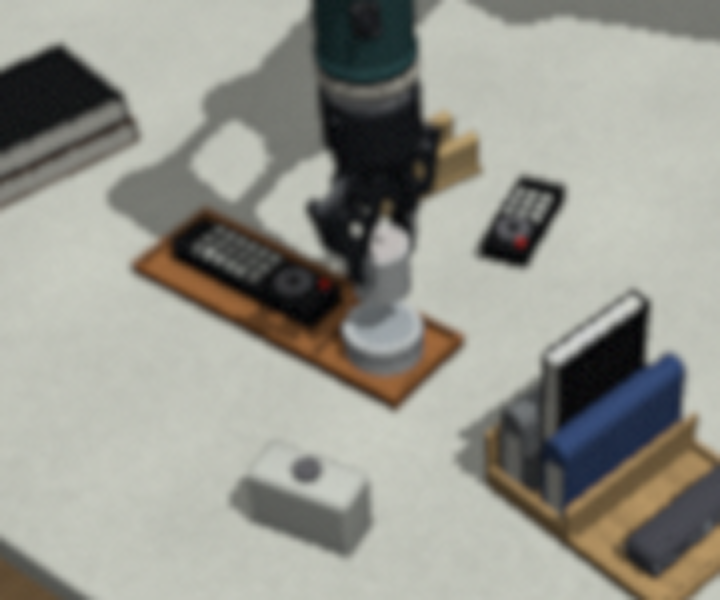

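The candle is above the tin. Lowering it gently.

Emit:
play_rows --slide '[[0,0,0.6],[0,0,1.2],[0,0,1.8],[0,0,2.4],[0,0,3],[0,0,3.4],[0,0,3.7],[0,0,3.8],[0,0,3.8],[0,0,3.8]]' --delta_rot '[[0,0,0],[0,0,0],[0,0,0],[0,0,0],[0,0,0],[0,0,0],[0,0,0],[0,0,0],[0,0,0],[0,0,0]]'

```text
time: 45.33
tool_pos: [0.6274, -0.0704, 0.0667]
tcp_rot: [2.193, 2.249, 0.001]
wrist_force: [0.7, -0.1, -0.9]
width: 0.52
```

Emit:
play_rows --slide '[[0,0,0.1],[0,0,0.2],[0,0,0.3],[0,0,0.3],[0,0,0.3]]' --delta_rot '[[0,0,0],[0,0,0],[0,0,0],[0,0,0],[0,0,0]]'

```text
time: 45.75
tool_pos: [0.6274, -0.0703, 0.0637]
tcp_rot: [2.193, 2.249, 0.001]
wrist_force: [0.6, -0.3, -1.6]
width: 0.523
```

Emit:
play_rows --slide '[[0,0,0.07],[0,0,0.14],[0,0,0.2],[0,0,0.2]]' --delta_rot '[[0,0,0],[0,0,0],[0,0,0],[0,0,0]]'

```text
time: 46.08
tool_pos: [0.6275, -0.0704, 0.0627]
tcp_rot: [2.193, 2.249, 0.001]
wrist_force: [-1.8, -0.4, 4.8]
width: 0.526
```

Contact at 62.7 mm, as expected. Releasing and lifting.

Emit:
play_rows --slide '[[0,0,0],[0,0,0],[0,0,0],[0,0,0],[0,0,0]]' --delta_rot '[[0,0,0],[0,0,0],[0,0,0],[0,0,0],[0,0,0]]' --hand 0.8

```text
time: 46.5
tool_pos: [0.6275, -0.0704, 0.0626]
tcp_rot: [2.193, 2.249, 0.001]
wrist_force: [0.8, -0.0, 0.1]
width: 0.794
```

Emit:
play_rows --slide '[[0,0,-1],[0,0,-2.5],[0,0,-5],[0,0,-8],[0,0,-11],[0,0,-14],[0,0,-16],[0,0,-16],[0,0,-16],[0,0,-16]]' --delta_rot '[[0,0,0],[0,0,0],[0,0,0],[0,0,0],[0,0,0],[0,0,0],[0,0,0],[0,0,0],[0,0,0],[0,0,0]]'

```text
time: 47.33
tool_pos: [0.6268, -0.0703, 0.2221]
tcp_rot: [-2.193, -2.249, -0.0]
wrist_force: [-0.5, 0.3, -0.5]
width: 0.8
```

```bash
python3 - <<'E'
from c import *
from pl import plan
for i in range(2):
    p,s,C=grab('w18')
circ(C,.075,.084,(.55,.7,-.13,-.02),50); circ(C,.03,.045,(.55,.7,-.125,-.02),50)
top(C,.022,.05,(.5,.75,-.4,-.12),300)
for n in ['scene','side']:
    p=read_camera(n); save(p,n+'18'); C=cloud(p); print(n)
    circ(C,.07,.084,(.55,.7,-.13,-.02),10); circ(C,.03,.04,(.55,.7,-.125,-.02),20)
    top(C,.14,.16,(.5,.75,.05,.2),30);top(C,.085,.1,(.5,.75,.05,.2),30);top(C,.028,.04,(.5,.75,.19,.3),100);top(C,.022,.05,(.5,.75,-.4,-.12),100)
    top(C,.008,.03,(.35,.5,-.15,-.02),100);top(C,.055,.07,(.72,.9,-.1,.1),100)
plan()
E
python3 - <<'E'
import cv2
i=cv2.imread('pics/scene18.png'); cv2.imwrite('pics/s18c.png',cv2.resize(i[90:300,180:460],(800,600)))
E
```

```text
circ 2045 px 281.0 199.0 z 0.0807 c [626.6 -71. ] r 23.0 mean [626.4 -70.2]
circ 969 px 281.0 175.0 z 0.0354 c [625.9 -71.7] r 32.1 mean [625.5 -56.8]
4742 px 280.0 299.0 zmed 0.0312 c [ 629.1 -211.2] wh [ 46.6 158.4] a 1.5
scene
circ 138 px 235.0 182.0 z 0.0804 c [626.7 -72. ] r 25.5 mean [630.2 -69.5]
circ 102 px 235.0 194.0 z 0.0348 c [628. -73.] r 32.8 mean [636.9 -63.5]
230 px 288.0 193.0 zmed 0.15 c [629.  135.9] wh [21.8 97.6] a 81.6
431 px 289.0 211.0 zmed 0.0929 c [629.1 137.9] wh [ 66.7 131.8] a 79.9
334 px 311.0 238.0 zmed 0.0341 c [646.2 233.2] wh [ 35.2 108.9] a 81.1
485 px 203.0 176.0 zmed 0.0315 c [ 629.7 -213.5] wh [ 51.3 163.6] a 1.8
302 px 270.0 165.0 zmed 0.0226 c [433.4 -74.7] wh [110.4  46.6] a 15.5
298 px 217.0 229.0 zmed 0.0608 c [800.6   2.1] wh [40.2 83.8] a 10.9
side
circ 203 px 283.0 255.0 z 0.0786 c [628.3 -73.3] r 24.3 mean [627.3 -75.9]
circ 140 px 283.0 269.0 z 0.0336 c [627.2 -75.9] r 32.8 mean [626.6 -87.8]
33 px 263.0 183.0 zmed 0.1481 c [590.4 140.7] wh [24.  11.8] a 84.9
86 px 284.0 204.0 zmed 0.0899 c [646.5 105. ] wh [20.3 61.3] a 77.0
940 px 289.0 311.0 zmed 0.0293 c [ 630.3 -214.8] wh [ 46.4 162.2] a 1.3
593 px 213.0 276.0 zmed 0.0208 c [433.1 -80.2] wh [105.4  52.5] a 17.2
281 px 341.0 234.0 zmed 0.0601 c [8.005e+02 2.000e-01] wh [38.4 85.8] a 11.2
t 47.53 now [626.2 -70.2 220.5] hd 1.43 tilt 0.17 w 0.797 F [ 0.6 -0.9  0.2] q1 -0.15 q6 -0.18
```

View pics/w18.png

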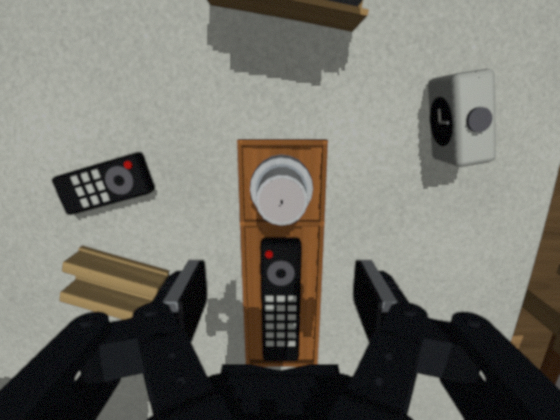

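View pics/s18c.png

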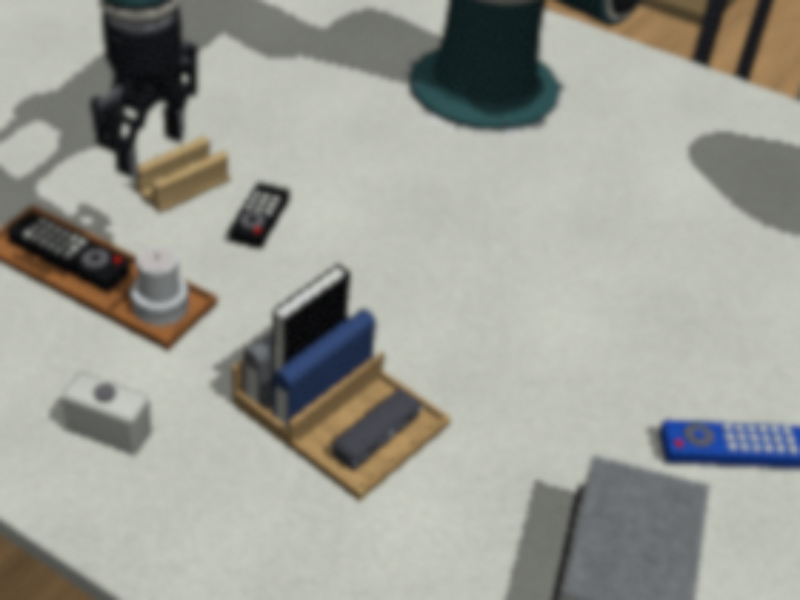

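All the placements check out and the gripper is clear: the candle is centred on the tin (281,199) to about 1 mm, and the short remote and clock haven't moved. Handing in.

```bash
python3 -c "
from workcell import *
print(read_state()['time']); print(finish_job())"
```

```text
47.5333
the job is handed in; nothing more can be done
None
```

Both kits are made up in the order asked, and I handed the job in at 47.5 s of the 138 s allowed. The last checks found nothing out of place.

| Item | Where it is | Last check |
|---|---|---|
| Book | Between the two caddy books, about 1 mm off midway along them | Top at 150–151 mm (151 means it stands on the floor); I felt it touch down |
| Glasses case | Flat in the trough, in line with it | Top at about 34 mm, as expected |
| Long (black) remote | Flat in the long compartment, in line with the tray | Top at about 31 mm (30 expected; the wrist camera reads about 1 mm high) |
| Flat tin | Flat in the middle of the square compartment | Within about 1 mm of centre |
| Candle | Upright on the tin | Centred to about 1 mm |

- **Left alone:** the short remote and the clock measure where they started. I never went near the blue remote, and it looks unmoved in the last picture.
- **Forces:** the wrist force I read after each move never passed about 8 N. The gripper was open and about 14 cm above the candle when I handed in.
- **Camera disagreement:** the side camera's y readings differ from the wrist camera's by 2–5 mm. It also saw only part of the book tops in its last picture, so I relied on the wrist and scene cameras there.

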